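Knock the drop balls out of their seats and tip them into their tin

TASK

Some seats of the knock-out stand still hold an orange drop ball: take the mallet and drive each ball through its seat by striking the drift pin above it, so that all the balls run down the tray into the cup. Touch the pins with nothing but the mallet, not with the gripper. Then take the lid off the blue tin, pour the balls from the cup into it and leave things tidy: the lid back on the tin, the empty cup upright on its yellow mark, the mallet standing on its face on the rubber mat as it was, the tin upright, and the gauges and other parts lying about undisturbed.

Things in the scene. Friction and masses are not known exactly. Their poses are not given: they have to be found in the camera images.
- stand: fixed knock-out stand: base 110 x 200, two columns, steel seat bar (z 140 to 152, 49 x 206) with four brass-rimmed collet seats at y = -63, -21, 21, 63 mm, over it a grey guide bar (z 186 to 204, 46 x 206) with a sprung drift pin over each seat. Origin on the shelf under the middle of the row; front (lip, cup) at -x, y along the row, z up
- cup_mark (a point): centre of the flat yellow mark (72 diameter) on the shelf for the cup, 92 mm in front of the row of seats; same axes as the stand. The tip of the tray's run-out lip (33 wide) is 36 mm behind it and 70 above the shelf, so the cup's rim stands 5 mm in front of the lip and 6 mm lower; lift the cup straight up
- pin1 (a joint): how far drift pin 1 (at y = -63 mm of the stand) is pressed down, m: 0 up, 0.021 at its stop. Its spring pushes it back up with 2.4 N at 0, rising 0.12 N per mm; the tip meets a seated ball after 4 mm and the ball snaps through its collet at about 13 mm, with 8 to 11 N in all; drive it 16 to 19 mm down
- pin2 (a joint): how far drift pin 2 (at y = -21 mm of the stand) is pressed down, m: 0 up, 0.021 at its stop. Its spring pushes it back up with 2.4 N at 0, rising 0.12 N per mm; the tip meets a seated ball after 4 mm and the ball snaps through its collet at about 13 mm, with 8 to 11 N in all; drive it 16 to 19 mm down
- pin3 (a joint): how far drift pin 3 (at y = 21 mm of the stand) is pressed down, m: 0 up, 0.021 at its stop. Its spring pushes it back up with 2.4 N at 0, rising 0.12 N per mm; the tip meets a seated ball after 4 mm and the ball snaps through its collet at about 13 mm, with 8 to 11 N in all; drive it 16 to 19 mm down
- pin4 (a joint): how far drift pin 4 (at y = 63 mm of the stand) is pressed down, m: 0 up, 0.021 at its stop. Its spring pushes it back up with 2.4 N at 0, rising 0.12 N per mm; the tip meets a seated ball after 4 mm and the ball snaps through its collet at about 13 mm, with 8 to 11 N in all; drive it 16 to 19 mm down
- pin1_top (a point): middle of the flat top of drift pin 1's round steel head (22 diameter, 10 thick), 240 above the shelf when the pin is up; it moves down with the pin; same axes as the stand
- pin2_top (a point): middle of the flat top of drift pin 2's round steel head (22 diameter, 10 thick), 240 above the shelf when the pin is up; it moves down with the pin; same axes as the stand
- pin3_top (a point): middle of the flat top of drift pin 3's round steel head (22 diameter, 10 thick), 240 above the shelf when the pin is up; it moves down with the pin; same axes as the stand
- pin4_top (a point): middle of the flat top of drift pin 4's round steel head (22 diameter, 10 thick), 240 above the shelf when the pin is up; it moves down with the pin; same axes as the stand
- ball1_center (a point): centre of the orange ball (22 diameter, about 20 g) that starts in seat 1 under pin 1, 155 above the shelf while seated, lying on two sprung collet jaws; None from the start if seat 1 is empty (two to four of the seats are loaded)
- ball2_center (a point): centre of the orange ball (22 diameter, about 20 g) that starts in seat 2 under pin 2, 155 above the shelf while seated, lying on two sprung collet jaws; None from the start if seat 2 is empty (two to four of the seats are loaded)
- ball3_center (a point): centre of the orange ball (22 diameter, about 20 g) that starts in seat 3 under pin 3, 155 above the shelf while seated, lying on two sprung collet jaws; None from the start if seat 3 is empty (two to four of the seats are loaded)
- ball4_center (a point): centre of the orange ball (22 diameter, about 20 g) that starts in seat 4 under pin 4, 155 above the shelf while seated, lying on two sprung collet jaws; None from the start if seat 4 is empty (two to four of the seats are loaded)
- cup: loose aluminium cup, 64 high, 61 outside diameter at the rim, 55 at the foot (58 at 35 mm height), walls 3, floor 4, 160 g; starts upright on the yellow mark. Origin at the centre of its underside, z up through the mouth
- lid: the tin's loose blue lid, on the tin at the start: disc 116 diameter, 4 thick, a boss under it (94 diameter, 6 deep) that drops 5 mm clear into the tin, a black round knob on top (18 diameter, 30 tall), 140 g. Origin under the boss's centre, z up: the knob's top is at 40; origin 60 above the tin's when on it
- tin: loose round blue tin, 110 outside diameter, 66 high, walls 3, floor 4, 450 g, empty at the start, its lid on. Origin at the centre of its underside, z up
- mat: thin black rubber mat (200 x 160 x 1) fixed on the shelf, the mallet's place. Origin at its centre on the shelf; x along its 200 mm side
- mallet: loose mallet, about 450 g: round head 50 diameter, 56 long, aluminium with white nylon faces, standing on one face (axis upright; it balances by itself); wooden handle level to its -x, axis 28 above the face, reaching 190 mm from the head's axis, 18 wide, 22 tall. Origin at the centre of the lower face, z up, x from handle to head; grip across y 55 mm behind the head's axis
- lift_sub: bystander: green painted lift sub stub, 80 diameter, 98 high, upright. Origin under its centre
- gauge_block: bystander: white ceramic gauge block 30 x 50 x 14, lying flat. Origin under its centre
- torch: bystander: red steel torch lying on its side, 185 long, head 40 diameter towards its x. Origin under its middle
- spare_seat: bystander: brass ring, 38 outside diameter, 25 bore, 16 high. Origin under its centre
- cap: bystander: yellow thread protector cap, 60 diameter, 28 high. Origin under its centre
Not all that is in view belongs to the job. Of the things that look like the cup, take the one that is nearest to the robot's base at the start.

How it is judged (in metres and radians):
On the way, in this order (a step that is already met when the one before it is completed fails the run):
1. a drift pin is struck down with the mallet (((contact force between mallet and pin1 above 1 N and value of joint pin1 above 0.006 m and velocity of joint pin1 above 0.05 m/s) or (contact force between mallet and pin2 above 1 N and value of joint pin2 above 0.006 m and velocity of joint pin2 above 0.05 m/s) or (contact force between mallet and pin3 above 1 N and value of joint pin3 above 0.006 m and velocity of joint pin3 above 0.05 m/s) or (contact force between mallet and pin4 above 1 N and value of joint pin4 above 0.006 m and velocity of joint pin4 above 0.05 m/s))).
2. every ball lies in the cup (horizontal distance between each of ball1_center, ball2_center, ball3_center, ball4_center and cup below 0.032 m and z of ball1_center in the frame of cup between 0 and 0.066 m and z of ball2_center in the frame of cup between 0 and 0.066 m and z of ball3_center in the frame of cup between 0 and 0.066 m and z of ball4_center in the frame of cup between 0 and 0.066 m), for 0.2 s.
3. the cup is tipped over the tin (angle between cup's own z axis and vertical above 1 rad and horizontal distance between cup and tin below 0.12 m and height (world z) of cup above 0.06 m), for 0.1 s.
At the end, for the whole second after the job is handed in: All balls inside the upright tin, lid flat on it; cup upright on the shelf, its centre within 20 mm of the yellow mark's; mallet standing on its face, upright within 0.1 rad, the middle of its head on the mat; nothing held (horizontal distance between each of ball1_center, ball2_center, ball3_center, ball4_center and tin below 0.052 m and z of ball1_center in the frame of tin between 0 and 0.05 m and z of ball2_center in the frame of tin between 0 and 0.05 m and z of ball3_center in the frame of tin between 0 and 0.05 m and z of ball4_center in the frame of tin between 0 and 0.05 m and angle between each of tin, cup, mallet's own z axis and vertical below 0.1 rad and horizontal distance between lid and tin below 0.01 m and z of lid in the frame of tin between 0.055 and 0.064 m and angle between the z axis of lid and the z axis of tin, either way round below 0.06 rad and horizontal distance between cup and cup_mark below 0.02 m and height (world z) of each of cup, mallet below 0.008 m and x of mallet in the frame of mat between -0.1 and 0.1 m and y of mallet in the frame of mat between -0.08 and 0.08 m and linear speed of each of cup, mallet below 0.03 m/s); the robot touches nothing.
It fails at once if the gripper or arm touches a drift pin (contact force between any of the arm, the fingers and pin1 above 1 N or contact force between any of the arm, the fingers and pin2 above 1 N or contact force between any of the arm, the fingers and pin3 above 1 N or contact force between any of the arm, the fingers and pin4 above 1 N).
It fails at once if a bystander is shoved (over 30 mm) or tipped (distance of any of lift_sub, gauge_block, torch, spare_seat, cap from where it was at the start of the episode above 0.03 m or angle between lift_sub's own z axis and vertical above 0.5 rad).
Of ball1, ball2, ball3, ball4 only 2 to 4 are there at a start; the rules pass over those that are not, and their reading is None.
At some moment in a run one of tin, mallet may be knocked a few centimetres aside while the robot is not near it.
It also fails if it takes over 210 s, if anything falls off the work surface, if the arm or the gripper's body presses on something with over 40 N, if the wrist force passes 120 N, or if a joint passes its speed limit or range.

ROBOT

A 6-joint arm with a two-finger parallel gripper is mounted at the origin on the work surface. World frame = base frame: x ahead of the robot, y to its left, z up, the work surface at z = 0. Lengths are in mm, angles in rad, forces in N, time in s.
With the tool pointing down it reaches from about 425 to 950 mm from the base axis. Payload 3.5 kg.
Tool frame: the origin (TCP) lies on the centre line of the jaws, within the pads' length; the fingertips stand r.tips_ahead ahead of it and the grasp point (between the pads) lies 2 mm behind it (r.tips_ahead is the distance from the TCP to the fingertips, in mm); z points along the fingers, y is the line along which they close (so a half turn about z gives the same grasp; the last joint's range is limited). The gripper opens to 85 mm and grips with 20 to 120 N. Pads are 22 mm wide; open, the fingers measure 114 mm over their backs; the gripper's body (76 mm by 85 mm) begins 54 mm behind the grasp point. The pads swing forward as they close: fully open they stand 13 mm farther back than shut.
Start: joints at [-1.31, 0.286, 1.577, -0, 1.279, -0.15], TCP at [269.578, -618.817, 248.325] pointing down, gripper open.
Joint ranges: [-2.77, 2.77], [-0.9, 2.22], [0.21, 2.48], [-1.53, 4.67], [0.24, 2.81], [-2.84, 2.84]. Speed limits (rad/s): [2.79, 2.79, 3.14, 3.14, 3.14, 3.14].

INTERFACE

Orientations are given as [roll, pitch, yaw] about the fixed x, y, z axes, in that order (R = Rz(yaw) Ry(pitch) Rx(roll)).
In Python, from workcell import sensors, cams, r gives the robot as it stands.
- The arm moves only by the shell command python3 -m creep 'ROWS'. ROWS is JSON, a list that holds one entry, the list of rows, each a list of 7 numbers: the shift along the tool's x, y, z in cm, then the turn, a rotation vector about the tool's x, y, z in rad, then the opening, from -1 (shut) to 1 (fully open). A call has 1 to 20 rows; each row shifts and turns the commanded pose from where the row before left it, along the tool's axes as they then stand; what a row does not reach is not made up. A row lasts 1/8 s, in which the tool goes at most 62.5 mm and 10.7 degrees, less where a joint would pass 70% of its speed; a pose out of reach is approached as far as the arm can. A call is refused whole if a number of a shift passes 6.25 or a number of a turn 0.188, either way. A call with a gripper value outside its range is refused whole. The fingers move at their own pace and stop on an object; the grip force is fixed at half the most. Time passes only in rows, so rows that do not move let the fingers close. It gives the time, the measured TCP pose, the force, the opening and the grip force at its end, in the units of the state.
- sensors.state(): the state, without advancing time (a new reading comes with each control period).
- cams.grab_frame(name): name is "side" or "top"; returns (picture, depth): 400x640x3 uint8, red, green, blue; 400x640 float32, mm along the optical axis (not along the pixel's ray), 0 where there is no reading.
- cams.get_calibration(name): a dict with "K" (3x3 intrinsics, pixels), "distortion" ([k1, k2, p1, p2, k3] as OpenCV has them; the pictures are not rectified), "position" and "rotation" of the camera in the world. Camera axes: x right, y down, z forward; pixel columns grow to the right and rows downward; lengths in mm; the calibration is good to about 2 mm. A picture is of the moment at which its call begins. get_calibration takes no time and is no camera call.
- r.finish_job(): hands the job in; it is judged then, once.
Trained networks look in the newest picture that a camera, given by its name, has taken for a name from the list of things; names that differ only in an ending like _2 or _b are one class to them, and where a whole thing is asked for, a point or a joint stands for the part that bears it (a point fixed in the world has none). Each returns a list of dicts, best first, with "p" (0 to 1); they miss things now and then, are a little off and sometimes report something else, mostly with a low value. They report only what shows in the picture. A call takes as long as a camera call. They do not tell look-alikes from the thing itself.
- cams.find_in(camera, thing): "centre" ([column, row] in pixels, amid what is visible of it).
- cams.pinpoint(camera, thing): "centre" ([column, row] in pixels: a listed point, or the origin of a listed thing).
The state is a dict: "clock": time; "joints": joint angles; "joint_vel": joint speeds; "effort": joint torques, N m; "tool_pos": TCP position; "tool_rot": TCP orientation; "wrist_force": force on the tool from outside, world axes, zero at the start; "torque": the same for the moment, N m; "finger_gap": finger opening in mm; "grip_force": force on a finger pad.
Only numpy, scipy, OpenCV 4.12 (cv2) and the standard library are available. Lean on these libraries where they do the work, as an engineer would, in place of code of your own. Each camera call takes 0.05 s, during which the arm holds its last target. There are 200 camera calls.

## Working session

There is one attempt and no reset: what is moved stays moved. The work goes in short steps, Python scripts to look and compute and a shell command to move; the robot and the scene stay as the last step left them, time stands still between calls to the robot, and variables do not carry over. Pictures are saved under pics/ and viewed, at most 14 in all, crops included, and the job is handed in when it is done.

```bash
ls; mkdir -p pics
cat > h.py <<'E'
import numpy as np, cv2
from workcell import sensors, cams, r
from scipy.spatial.transform import Rotation as R
def cal(n):
    c=cams.get_calibration(n); K=np.array(c['K'],float); D=np.array(c['distortion'],float); p=np.array(c['position'],float); M=np.array(c['rotation'],float)
    if M.shape!=(3,3): M=R.from_euler('xyz',M).as_matrix()
    return K,D,p,M
def ray(n,uv):
    K,D,p,M=cal(n); x=cv2.undistortPoints(np.array([[uv]],float),K,D)[0,0]
    return p,M@np.array([x[0],x[1],1.])
def onz(n,uv,z):
    p,d=ray(n,uv); return p+d*(z-p[2])/d[2]
def tri(a,b):
    p,d=a;q,e=b; d=d/np.linalg.norm(d);e=e/np.linalg.norm(e)
    s=np.linalg.lstsq(np.c_[d,-e],q-p,rcond=None)[0]
    A=p+s[0]*d;B=q+s[1]*e; return (A+B)/2,np.linalg.norm(A-B)
def proj(n,X):
    K,D,p,M=cal(n); return cv2.projectPoints((M.T@(np.atleast_2d(X)-p).T).T.copy(),np.zeros(3),np.zeros(3),K,D)[0][:,0]
def cloud(n,depth):
    K,D,p,M=cal(n); h,w=depth.shape; g=np.stack(np.meshgrid(np.arange(w),np.arange(h)),-1).reshape(-1,1,2).astype(float)
    x=cv2.undistortPoints(g,K,D)[:,0]; P=np.c_[x,np.ones(len(x))]*depth.reshape(-1,1)
    return (p+P@M.T).reshape(h,w,3)
E
python3 - <<'E'
from h import *
np.set_printoptions(precision=1,suppress=True)
print(sensors.state(), r.tips_ahead)
for n in ['side','top']:
    im,d=cams.grab_frame(n); cv2.imwrite(f'pics/{n}0.png',im[:,:,::-1]); np.save(f'{n}0.npy',d)
    print(n,cal(n)[2],cal(n)[3].tolist(), cal(n)[0].tolist())
    for t in ['cup','tin','lid','mallet','mat','stand','cup_mark','pin1_top','pin2_top','pin3_top','pin4_top','ball1_center','lift_sub','gauge_block','torch','spare_seat','cap']:
        print(t,[(np.round(q['centre']).tolist(),round(q['p'],2)) for q in cams.pinpoint(n,t)][:5])
E
```

```text
pics
{'clock': 0.0, 'joints': array([-1.3,  0.3,  1.6, -0. ,  1.3, -0.1]), 'joint_vel': array([ 0.,  0.,  0., -0.,  0., -0.]), 'effort': array([ -0. , -40.6, -29.3,  -0. ,   0. ,   0. ]), 'tool_pos': array([ 269.4, -618.2,  246.9]), 'tool_rot': array([-3.1, -0. ,  0.4]), 'wrist_force': array([-0.8, -0.2, -0.8]), 'torque': array([ 0.1,  0. , -0. ]), 'grip_force': 0.0, 'finger_gap': 85.46894012076926} 17.0
side [  455.5 -1067.3   812.9] [[0.997615380055464, -0.015728061887064985, 0.06720254121734325], [-0.06536919113480058, -0.5277387127743839, 0.846887666629771], [0.022145480965063104, -0.8492611371707249, -0.5275083871980738]] [[425.8725383976659, 0.0, 323.36923284644337], [0.0, 425.8725383976659, 198.00696838219238], [0.0, 0.0, 1.0]]
cup [([334.0, 254.0], 0.8), ([376.0, 283.0], 0.71), ([377.0, 255.0], 0.64)]
tin [([299.0, 194.0], 0.52), ([334.0, 172.0], 0.45)]
lid [([297.0, 180.0], 0.58)]
mallet [([325.0, 305.0], 0.62)]
mat [([313.0, 315.0], 0.74), ([345.0, 190.0], 0.72), ([329.0, 192.0], 0.52)]
stand [([346.0, 169.0], 0.73), ([335.0, 229.0], 0.72), ([334.0, 168.0], 0.28), ([318.0, 
[... 848 characters left out ...]
]]
cup [([347.0, 162.0], 0.89), ([387.0, 160.0], 0.8), ([342.0, 197.0], 0.68)]
tin [([219.0, 233.0], 0.73), ([229.0, 234.0], 0.62)]
lid [([227.0, 236.0], 0.5)]
mallet [([412.0, 214.0], 0.56), ([419.0, 228.0], 0.22)]
mat [([423.0, 226.0], 0.93)]
stand [([312.0, 196.0], 0.72), ([413.0, 216.0], 0.44)]
cup_mark [([341.0, 195.0], 0.85)]
pin1_top [([309.0, 157.0], 0.53)]
pin2_top [([311.0, 177.0], 0.64)]
pin3_top [([309.0, 189.0], 0.49)]
pin4_top [([421.0, 227.0], 0.56), ([309.0, 206.0], 0.42)]
ball1_center []
lift_sub [([179.0, 191.0], 0.59)]
gauge_block [([290.0, 155.0], 0.48)]
torch [([468.0, 191.0], 0.62)]
spare_seat [([360.0, 248.0], 0.42)]
cap [([339.0, 194.0], 0.68), ([285.0, 247.0], 0.58)]
```

Run:
```python
import cv2
a=cv2.imread('pics/top0.png')[100:300,140:500]; cv2.imwrite('pics/top0c.png',cv2.resize(a,None,fx=2.2,fy=2.2,interpolation=2))
a=cv2.imread('pics/side0.png')[140:390,220:480]; cv2.imwrite('pics/side0c.png',cv2.resize(a,None,fx=2.4,fy=2.4,interpolation=2))
```

```text
(no output)
```

View pics/top0c.png

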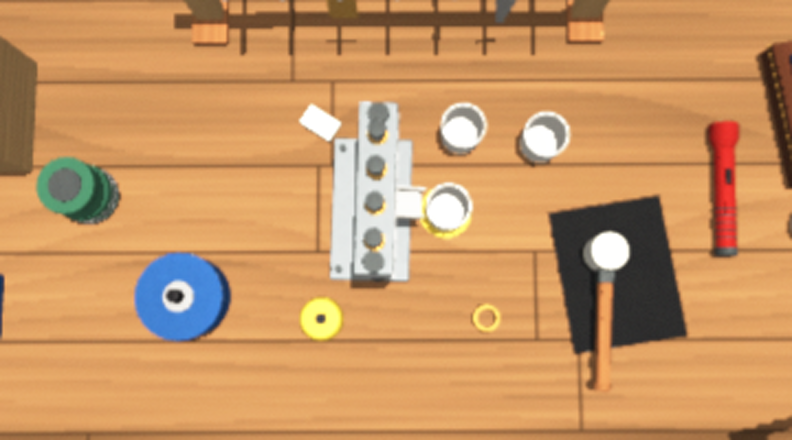

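View pics/side0c.png

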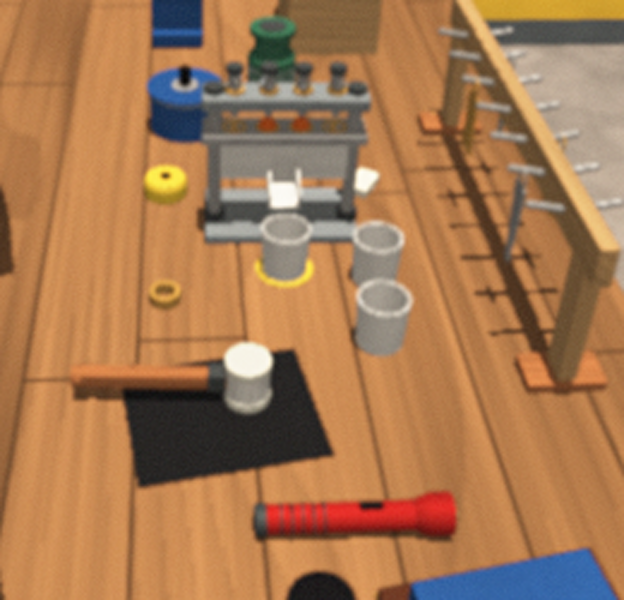

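Top view: the stand (crop ~375,200), with its front facing world −y. The cup is on its yellow mark, with two look-alike cups farther out. The lidded tin is at left, the mallet is on the mat at right with its handle toward the robot. In the side view, orange balls show only in the two middle seats (crop 267,124 and 302,124). Next I'll measure these.

Run:
```python
from h import *
np.set_printoptions(precision=1,suppress=True)
S=cloud('side',np.load('side0.npy'));T=cloud('top',np.load('top0.npy'))
im={n:cv2.imread(f'pics/{n}0.png') for n in('side','top')}
for nm,(a,b) in dict(pin1=([361,170],[309,157]),pin2=([348,167],[311,177]),pin3=([332,168],[309,189]),pin4=([318,166],[309,206]),cupmark=([336,252],[341,195]),mallet=([325,305],[412,214]),mat=([313,315],[423,226]),cup=([334,254],[342,197])).items():
    print(nm,*tri(ray('side',a),ray('top',b)))
def circ(P,name,zlo,zhi,c,rad):
    m=(P[...,2]>zlo)&(P[...,2]<zhi)&(np.hypot(P[...,0]-c[0],P[...,1]-c[1])<rad)
    q=P[m]; 
    if len(q)<3: print(name,len(q)); return
    (cx,cy),rr=cv2.minEnclosingCircle(q[:,:2].astype(np.float32)); print(name,len(q),'mean',q.mean(0),'zpct',np.percentile(q[:,2],[5,50,95]),'circ',cx,cy,rr)
# rough from top px
for nm,uv,z in [('lid',(222,234),66),('cup',(343,195),64),('mallet',(416,214),56),('handle_end',(413,275),28),('pin1',(311,157),235),('pin4',(309,207),235),('cap',(286,245),28),('spare',(361,244),16),('sub',(170,184),98),('block',(286,156),14),('torch',(469,186),20),('cup2',(350,158),64),('cup3',(387,162),64)]: print(nm,onz('top',uv,z))
# masks
hsv=cv2.cvtColor(im['top'],cv2.COLOR_BGR2HSV)
b=(hsv[...,0]>95)&(hsv[...,0]<125)&(hsv[...,1]>120); b[:, :190]=0;b[:,260:]=0
print('lidblob',b.sum(),np.median(T[b],0),); (c,rr)=cv2.minEnclosingCircle(np.argwhere(b&(T[...,2]>55))[:,::-1].astype(np.float32)); print(c,rr,onz('top',c,70))
for nm,P in(('S',S),('T',T)):
    circ(P,nm+'mallet top',48,64,onz('top',(416,214),56),35)
    circ(P,nm+'lid',60,80,onz('top',c,70),70)
    circ(P,nm+'knob',90,110,onz('top',c,70),30)
    circ(P,nm+'cup rim',56,72,onz('top',(343,195),64),40)
    m=(P[...,2]>14)&(P[...,2]<46)&(np.abs(P[...,0]-320)<85)&(np.abs(P[...,1]+285)<60); q=P[m]; print('handle',len(q),np.polyfit(q[:,0],q[:,1],1) if len(q)>9 else '',q.min(0),q.max(0),np.percentile(q[:,2],95))
    m=(P[...,2]>228)&(P[...,2]<255)&(P[...,1]>-60)&(P[...,1]<150); q=P[m]; 
    k=cv2.kmeans(q[:,:2].astype(np.float32),4,None,(3,50,.1),5,2) if len(q)>8 else None; print('pins',len(q),k and k[2], np.median(q[:,2]))
```

```text
pin1 [651.2  29.1 225. ] 0.16293530790630692
pin2 [604.3  23.4 237.3] 14.435895464030933
pin3 [566.3  28.9 232.9] 1.8202963479864673
pin4 [524.   28.7 239.9] 0.8146484408914205
cupmark [580.7 -63.2  -5.8] 5.854625111749542
mallet [ 526.1 -282.2   -3.1] 6.298160682206389
mat [ 491.2 -314.8   -3.4] 10.92066432648488
cup [574.8 -66.5 -10.6] 6.374233535442879
lid [461.5 286.9  66. ]
cup [574.3 -65.6  64. ]
mallet [ 517.9 -280.2   56. ]
handle_end [ 339.5 -271.7   28. ]
pin1 [648.7  23.7 235. ]
pin4 [521.6  28.8 235. ]
cap [429.2 104.4  28. ]
spare [ 431.3 -120.9   16. ]
sub [603.9 431.5  98. ]
block [704.3 107.5  14. ]
torch [ 606.1 -453.7   20. ]
cup2 [685.3 -87.7  64. ]
cup3 [ 672.6 -197.5   64. ]
lidblob 1108 [458.8 284.1  69.5]
(220.9545440673828, 234.0454559326172) 20.063735961914062 [461.3 288.9  70. ]
Smallet top 251 mean [ 522.6 -287.7   55.1] zpct [49.4 55.4 57.8] circ 522.0770263671875 -284.1212158203125 25.898317337036133
Slid 325 mean [455.5 281.2  66.8] zpct [62.9 66.9 69.8] circ 460.1233215332031 285.7606506347656 60.5012321472168
Sknob 15 mean [465.1 283.4  94.8] zpct [91.
[... 328 characters left out ...]
.4  22. ]
 [181.3 -16.1]] 237.61120651310836
Tmallet top 229 mean [ 520.2 -280.9   55.5] zpct [51.3 55.7 59.3] circ 520.4305419921875 -281.5463562011719 24.96279525756836
Tlid 1225 mean [461.3 290.   69.8] zpct [66.3 69.9 73.3] circ 461.94451904296875 290.603759765625 57.97764205932617
Tknob 36 mean [461.5 289.5  98.4] zpct [ 92.4  98.6 102.8] circ 461.955078125 290.5582580566406 8.699341773986816
Tcup rim 79 mean [582.  -64.3  63.7] zpct [58.9 63.6 70.1] circ 579.8903198242188 -61.270835876464844 35.24374771118164
handle 175 [  -0.1 -251.7] [ 334.3 -281.5   20.6] [ 404.1 -259.2   44.9] 41.48351903586236
pins 353 [[232.9  31.6]
 [624.3  25.3]
 [540.9  28. ]
 [211.3  91.5]] 239.48880698760752
```

Run:
```python
from h import *
np.set_printoptions(precision=4,suppress=True)
st=sensors.state(); print(st['tool_rot'],st['tool_pos'])
for n in('top','side'):
    P=cloud(n,np.load(n+'0.npy')); im=cv2.imread(f'pics/{n}0.png'); hsv=cv2.cvtColor(im,cv2.COLOR_BGR2HSV)
    box=(P[...,0]>470)&(P[...,0]<700)&(P[...,1]>-30)&(P[...,1]<80)
    q=P[box&(P[...,2]>196)&(P[...,2]<212)]; rc=cv2.minAreaRect(q[:,:2].astype(np.float32)); print(n,'bar',len(q),rc)
    q=P[box&(P[...,2]>226)&(P[...,2]<250)][:,:2].astype(np.float32)
    _,lab,c=cv2.kmeans(q,4,None,(3,100,.01),10,2)
    for i in np.argsort(c[:,0]): print('pin',c[i],cv2.minEnclosingCircle(q[lab[:,0]==i]))
    yl=(hsv[...,0]>20)&(hsv[...,0]<35)&(hsv[...,1]>170)&(P[...,2]<12)&(abs(P[...,0]-577)<60)&(abs(P[...,1]+65)<60)
    ct=np.argwhere(yl)[:,::-1]; pts=np.array([onz(n,u,0) for u in ct.astype(float)]); print('mark',len(pts),pts.min(0),pts.max(0))
    m=(P[...,2]>57)&(P[...,2]<70)&(hsv[...,1]<60)&(np.hypot(P[...,0]-577,P[...,1]+66)<36); q=P[m]
    # circle fit
    A=np.c_[q[:,:2],np.ones(len(q))]; s=np.linalg.lstsq(A,(q[:,:2]**2).sum(1),rcond=None)[0]; print('cup',len(q),s[:2]/2,q[:,:2].min(0),q[:,:2].max(0))
    br=(hsv[...,0]<20)&(hsv[...,1]>100)&(P[...,2]>25)&(P[...,2]<50)&(abs(P[...,0]-410)<90)&(abs(P[...,1]+276)<25); q=P[br]
    f=np.polyfit(q[:,0],q[:,1],1); print('handle',len(q),f,np.polyval(f,[340,466,521]),q.min(0),q.max(0),np.median(q[:,2]))
    q=P[(P[...,2]>52)&(P[...,2]<62)&(np.hypot(P[...,0]-521,P[...,1]+282)<40)]; print('mallet',cv2.minEnclosingCircle(q[:,:2].astype(np.float32)))
```

```text
[-3.1416  0.      0.4108] [ 269.5669 -618.8117  248.3065]
top bar 1090 ((584.0252685546875, 26.639339447021484), (45.9863166809082, 206.287109375), 88.1590805053711)
pin [520.5592  28.6002] ((520.9122924804688, 28.39449691772461), 10.938430786132812)
pin [562.2413  27.33  ] ((562.4791870117188, 27.41998291015625), 10.856212615966797)
pin [603.7087  26.0022] ((604.6065673828125, 26.077396392822266), 10.724837303161621)
pin [645.8333  24.563 ] ((646.790283203125, 24.74236297607422), 11.01031494140625)
mark 14 [551.6923 -56.4255   0.    ] [567.3857 -37.9436   0.    ]
cup 70 [580.4776 -66.7819] [550.5378 -95.4997] [609.8472 -39.1417]
handle 340 [  -0.0657 -246.7217] [-269.0486 -277.3228 -280.9345] [ 334.2674 -286.5554   25.325 ] [ 477.8485 -259.229    44.8591] 37.486620918628546
mallet ((520.0657348632812, -281.4782409667969), 24.86062240600586)
side bar 605 ((586.14208984375, 22.06228256225586), (50.93017578125, 205.13760375976562), 88.49246978759766)
pin [522.7235  22.8859] ((524.340087890625, 25.721874237060547), 13.492074012756348)
pin [564.5743  20.8398] ((566.3462524414062, 23.042882919311523), 13.196601867675781)
pin [606.1704  20.0953] ((607.1700439453125, 23.44062614440918), 12.459978103637695)
pin [648.2316  17.502 ] ((647.8824462890625, 20.216337203979492), 11.531014442443848)
mark 43 [ 549.4772 -103.703    -0.    ] [619.1631 -55.3284   0.    ]
cup 104 [582.7498 -68.8698] [553.6296 -98.2735] [611.218  -37.6283]
handle 472 [  -0.0456 -262.8974] [-278.3891 -284.1301 -286.6361] [ 335.9633 -291.9118   25.0404] [ 480.3335 -267.961    42.0494] 36.50009194677074
mallet ((522.0770263671875, -284.1212158203125), 25.898317337036133)
```

```bash
cat >> h.py <<'E'
def rel(x,y,z,yaw=None,pos=None,cy=None):
    """shift in cm in the tool frame with tool down after turning to yaw, and turn about tool z"""
    s=sensors.state(); p=np.array(s['tool_pos']) if pos is None else np.array(pos); c=s['tool_rot'][2] if cy is None else cy
    yaw=c if yaw is None else yaw
    d=np.array([x,y,z])-p; k,n=np.cos(yaw),np.sin(yaw)
    a=(yaw-c+np.pi)%(2*np.pi)-np.pi
    print('turn z %.4f  shift cm %.3f %.3f %.3f'%(-a,(d[0]*k+d[1]*n)/10,(d[0]*n-d[1]*k)/10,-d[2]/10), 'pos',np.round(p,1),'yaw %.4f'%c,'rp',np.round(s['tool_rot'][:2],4))
E
python3 -c "
from h import *
rel(466,-279.4,110,-.06)"
```

```text
turn z 0.4708  shift cm 17.573 -35.058 13.831 pos [ 269.6 -618.8  248.3] yaw 0.4108 rp [-3.1416  0.    ]
```

```bash
python3 -m creep '[[[0,0,0,0,0,0.157,1],[0,0,0,0,0,0.157,1],[0,0,0,0,0,0.157,1],[1.757,-3.506,1.383,0,0,0,1],[1.757,-3.506,1.383,0,0,0,1],[1.757,-3.506,1.383,0,0,0,1],[1.757,-3.506,1.383,0,0,0,1],[1.757,-3.506,1.383,0,0,0,1],[1.757,-3.506,1.383,0,0,0,1],[1.757,-3.506,1.383,0,0,0,1],[1.757,-3.506,1.383,0,0,0,1],[1.757,-3.506,1.383,0,0,0,1],[1.757,-3.506,1.383,0,0,0,1],[0,0,0,0,0,0,1],[0,0,0,0,0,0,1]]]'
python3 - <<'E'
from h import *
rel(466,-279.4,28,-.06)
for n in('top','side'):
    im,d=cams.grab_frame(n); cv2.imwrite(f'pics/{n}1.png',im[:,:,::-1]); np.save(f'{n}1.npy',d)
    P=cloud(n,d);q=P[(P[...,2]>52)&(P[...,2]<62)&(np.hypot(P[...,0]-521,P[...,1]+282)<40)]; print('mallet',cv2.minEnclosingCircle(q[:,:2].astype(np.float32)))
    print(proj(n,[[466,-279.4,97],[466,-279.4,110]]))
a=cv2.imread('pics/side1.png')[190:350,230:410]; cv2.imwrite('pics/side1c.png',cv2.resize(a,None,fx=3,fy=3,interpolation=2))
E
```

```text
clock: 3.68
tool_pos: [466.3, -279.9, 110.5]
tool_rot: [3.141, -0.001, -0.06]
wrist_force: [1.1, -0.3, -0.0]
finger_gap: 85.4
grip_force: 0.0
turn z 0.0003  shift cm -0.031 -0.051 8.250 pos [ 466.3 -279.9  110.5] yaw -0.0597 rp [ 3.1407e+00 -6.0000e-04]
mallet ((520.6778564453125, -280.8724670410156), 24.581064224243164)
[[419.85802738 231.11576179]
 [421.02117465 230.92261607]]
mallet ((523.3336181640625, -285.0693664550781), 25.669769287109375)
[[300.26335528 276.07969601]
 [300.22451477 272.0905541 ]]
```

View pics/side1c.png

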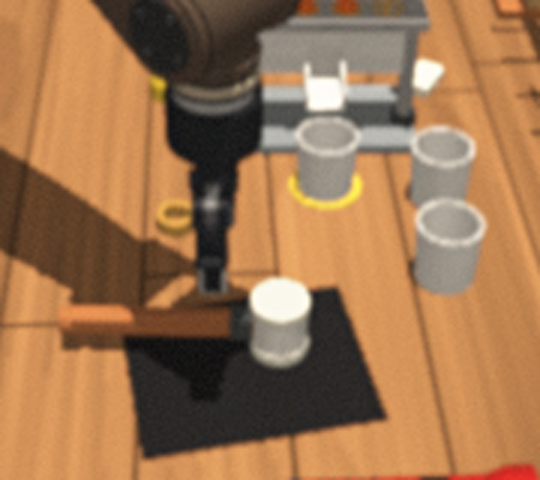

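The gripper sits over the handle behind the head, with the tips at crop (210,285). I'll descend and grip.

```bash
python3 -m creep '[[[0,0,2.8,0,0,0,1],[0,0,2.8,0,0,0,1],[0,0,2.75,0,0,0,1],[0,0,0,0,0,0,1],[0,0,0,0,0,0,1],[0,0,0,0,0,0,-1],[0,0,0,0,0,0,-1],[0,0,0,0,0,0,-1],[0,0,0,0,0,0,-1],[0,0,0,0,0,0,-1],[0,0,0,0,0,0,-1],[0,0,0,0,0,0,-1],[0,0,0,0,0,0,-1]]]'
python3 - <<'E'
from h import *
rel(466,-279.4,28,-.06)
E
```

```text
clock: 5.4
tool_pos: [466.2, -279.7, 27.0]
tool_rot: [3.141, -0.0, -0.06]
wrist_force: [-1.7, 0.0, 6.6]
finger_gap: 16.9
grip_force: 61.3
turn z -0.0001  shift cm -0.023 -0.024 -0.105 pos [ 466.2 -279.7   27. ] yaw -0.0601 rp [ 3.1412e+00 -2.0000e-04]
```

```bash
python3 -m creep '[[[0,0,-1.5,0,0,0,-1],[0,0,-3,0,0,0,-1],[0,0,-3,0,0,0,-1],[0,0,-3,0,0,0,-1],[0,0,-3,0,0,0,-1],[0,0,-3,0,0,0,-1],[0,0,-3,0,0,0,-1],[0,0,-3,0,0,0,-1],[0,0,-3,0,0,0,-1],[0,0,-3,0,0,0,-1],[0,0,0,0,0,-0.08,-1],[0,0,0,0,0,-0.16,-1],[0,0,0,0,0,-0.16,-1],[0,0,0,0,0,-0.16,-1],[0,0,0,0,0,-0.16,-1],[0,0,0,0,0,-0.16,-1],[0,0,0,0,0,-0.16,-1],[0,0,0,0,0,-0.16,-1],[0,0,0,0,0,-0.16,-1],[0,0,0,0,0,-0.16,-1]]]'
python3 -m creep '[[[0,0,0,0,0,-0.08,-1],[0,0,0,0,0,0,-1],[0,0,0,0,0,0,-1]]]'
python3 - <<'E'
from h import *
rel(603.3,-30.2,300,1.54)
E
```

```text
clock: 7.9
tool_pos: [465.3, -278.7, 309.8]
tool_rot: [-3.139, -0.001, 1.465]
wrist_force: [0.4, -0.7, -4.4]
finger_gap: 16.8
grip_force: 60.0
clock: 8.28
tool_pos: [465.8, -279.1, 310.7]
tool_rot: [-3.141, -0.001, 1.539]
wrist_force: [-0.4, -0.1, -4.3]
finger_gap: 17.0
grip_force: 59.9
turn z -0.0012  shift cm 25.298 12.981 1.074 pos [ 465.8 -279.1  310.7] yaw 1.5388 rp [-3.1406e+00 -8.0000e-04]
```

```bash
python3 -m creep '[[[1.26,0.65,0,0,0,0,-1],[2.53,1.298,0,0,0,0,-1],[2.53,1.298,0,0,0,0,-1],[2.53,1.298,0,0,0,0,-1],[2.53,1.298,0,0,0,0,-1],[2.53,1.298,0,0,0,0,-1],[2.53,1.298,0,0,0,0,-1],[2.53,1.298,0,0,0,0,-1],[2.53,1.298,0,0,0,0,-1],[2.53,1.298,0,0,0,0,-1],[1.26,0.65,0.5,0,0,0,-1],[0,0,0.5,0,0,0,-1],[0,0,0,0,0,0,-1],[0,0,0,0,0,0,-1]]]'
python3 - <<'E'
from h import *
np.set_printoptions(precision=1,suppress=True)
rel(603.3,-30.2,300,1.54)
for n in('top','side'):
    im,d=cams.grab_frame(n); cv2.imwrite(f'pics/{n}2.png',im[:,:,::-1]); np.save(f'{n}2.npy',d)
    P=cloud(n,d)
    q=P[(P[...,2]>250)&(P[...,2]<345)&(np.hypot(P[...,0]-605,P[...,1]-25)<30)]; print(n,len(q),q.min(0),q.max(0),np.median(q,0))
    q=q[q[:,2]>q[:,2].max()-9]; print(cv2.minEnclosingCircle(q[:,:2].astype(np.float32)))
    q=P[(P[...,2]>226)&(P[...,2]<250)&(abs(P[...,0]-585)<80)&(abs(P[...,1]-25)<30)]; print('pinpts',len(q),q.min(0),q.max(0))
a=cv2.imread('pics/side2.png')[110:260,270:400]; cv2.imwrite('pics/side2c.png',cv2.resize(a,None,fx=4,fy=4,interpolation=2))
E
```

```text
clock: 10.02
tool_pos: [603.4, -31.5, 301.5]
tool_rot: [-3.141, 0.0, 1.539]
wrist_force: [0.1, -0.5, -5.0]
finger_gap: 16.8
grip_force: 59.9
turn z -0.0015  shift cm 0.131 -0.009 0.147 pos [603.4 -31.5 301.5] yaw 1.5385 rp [-3.1  0. ]
top 140 [587.3  -3.9 284.8] [622.3  25.7 334. ] [600.6  12.  329.7]
((604.8448486328125, 13.18665599822998), 18.392301559448242)Traceback (most recent call last):
  File "<stdin>", line 9, in <module>
    return umr_minimum(a, axis, None, out, keepdims, initial, where)
ValueError: zero-size array to reduction operation minimum which has no identity
```

Run:
```python
from h import *
im,d=cams.grab_frame('side'); cv2.imwrite(f'pics/side2.png',im[:,:,::-1]); np.save('side2.npy',d)
a=cv2.imread('pics/side2.png')[60:210,270:420]; b=cv2.imread('pics/top2.png')[130:280,250:400]
cv2.imwrite('pics/b2.png',cv2.resize(np.hstack([a,b]),None,fx=2.6,fy=2.6,interpolation=2))
```

```text
(no output)
```

View pics/b2.png

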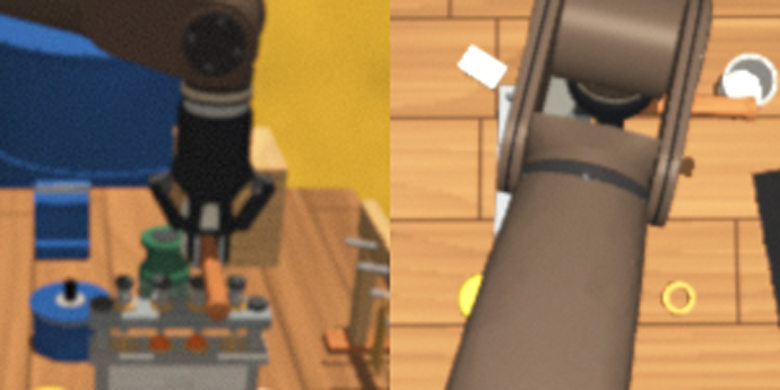

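```bash
python3 -m creep '[[[0.13,0,1,0,0,0,-1],[0,0,1.5,0,0,0,-1],[0,0,0.5,0,0,0,-1],[0,0,0,0,0,0,-1],[0,0,0,0,0,0,-1]]]'
python3 - <<'E'
from h import *
rel(603.3,-30.2,248.5,1.54)
E
```

```text
clock: 10.75
tool_pos: [603.9, -29.4, 271.9]
tool_rot: [3.141, 0.0, 1.54]
wrist_force: [0.7, -0.9, -5.4]
finger_gap: 17.2
grip_force: 59.7
turn z -0.0001  shift cm -0.085 -0.062 2.341 pos [603.9 -29.4 271.9] yaw 1.5399 rp [3.1408e+00 1.0000e-04]
```

```bash
python3 -m creep '[[[0,0,2.35,0,0,0,-1],[0,0,0,0,0,0,-1],[0,0,0,0,0,0,-1]]]'; python3 -c "
from h import *
rel(603.3,-30.2,271.9,1.54)"
```

```text
clock: 11.12
tool_pos: [604.1, -29.4, 249.8]
tool_rot: [3.14, 0.0, 1.54]
wrist_force: [-0.0, -0.5, -0.7]
finger_gap: 17.4
grip_force: 60.4
turn z 0.0000  shift cm -0.084 -0.074 -2.210 pos [604.1 -29.4 249.8] yaw 1.5400 rp [3.1405 0.    ]
```

```bash
python3 -m creep '[[[0,0,-2,0,0,0,-1],[0,0,-2,0,0,0,-1],[0,-2.1,0,0,0,0,-1],[0,-2.1,0,0,0,0,-1],[0,0,1.8,0,0,0,-1],[0,0,0,0,0,0,-1],[0,0,0,0,0,0,-1]]]'
python3 - <<'E'
from h import *
rel(561.6,-28.8,248.5,1.54)
E
```

```text
clock: 12.0
tool_pos: [562.1, -28.1, 269.9]
tool_rot: [-3.141, -0.0, 1.54]
wrist_force: [0.3, 0.0, -4.4]
finger_gap: 17.0
grip_force: 59.8
turn z -0.0002  shift cm -0.070 -0.048 2.140 pos [562.1 -28.1 269.9] yaw 1.5398 rp [-3.1413e+00 -1.0000e-04]
```

```bash
python3 -m creep '[[[0,0,2.1,0,0,0,-1],[0,0,0,0,0,0,-1],[0,0,0,0,0,0,-1]]]'; python3 -m creep '[[[0,0,-2,0,0,0,-1],[0,0,-4,0,0,0,-1],[-4,0,0,0,0,0,-1],[-4,0,0,0,0,0,-1],[-4,0,0,0,0,0,-1],[-4,0,0,0,0,0,-1],[-4,0,0,0,0,0,-1],[0,0,0,0,0,0,-1],[0,0,0,0,0,0,-1]]]'
python3 - <<'E'
from h import *
np.set_printoptions(precision=1,suppress=True)
for n in('top','side'):
    im,d=cams.grab_frame(n); cv2.imwrite(f'pics/{n}3.png',im[:,:,::-1]); np.save(f'{n}3.npy',d)
    for b in ['ball2_center','ball3_center']: print(n,b,[(q['centre'],q['p']) for q in cams.pinpoint(n,b)])
a=cv2.imread('pics/side3.png')[130:330,250:430]; b=cv2.imread('pics/top3.png')[120:320,260:440]
cv2.imwrite('pics/b3.png',cv2.resize(np.hstack([a,b]),None,fx=2.2,fy=2.2,interpolation=2))
E
```

```text
clock: 12.38
tool_pos: [562.4, -28.2, 250.6]
tool_rot: [3.14, 0.0, 1.54]
wrist_force: [-0.9, 0.8, -1.0]
finger_gap: 17.0
grip_force: 60.5
clock: 13.5
tool_pos: [555.5, -227.8, 309.6]
tool_rot: [3.142, -0.0, 1.54]
wrist_force: [0.7, -0.4, -5.4]
finger_gap: 17.1
grip_force: 60.0
top ball2_center [([346.9, 200.3], 0.56)]
top ball3_center [([341.3, 192.1], 0.6)]
side ball2_center []
side ball3_center []
```

View pics/b3.png

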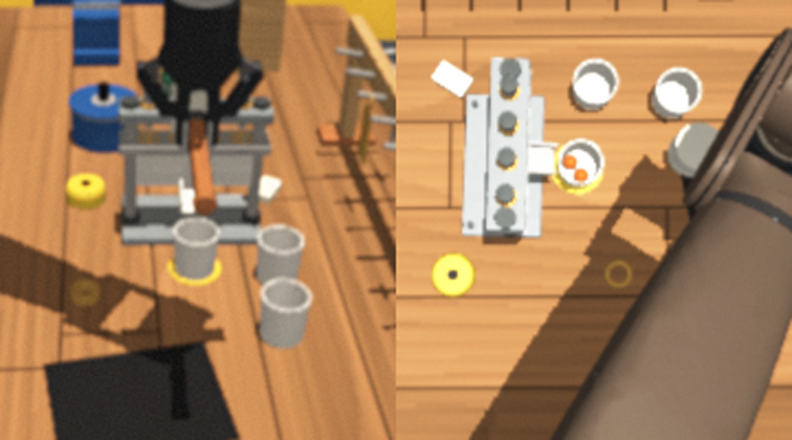

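Both balls are in the cup (top crop ~575,167). Now I'll put the mallet back where it stood.

```bash
python3 -m creep '[[[0,0,0,0,0,0.16,-1],[0,0,0,0,0,0.16,-1],[0,0,0,0,0,0.16,-1],[0,0,0,0,0,0.16,-1],[0,0,0,0,0,0.16,-1],[0,0,0,0,0,0.16,-1],[0,0,0,0,0,0.16,-1],[0,0,0,0,0,0.16,-1],[0,0,0,0,0,0.16,-1],[0,0,0,0,0,0.16,-1],[0,0,0,0,0,0,-1],[0,0,0,0,0,0,-1]]]'
python3 - <<'E'
from h import *
np.set_printoptions(precision=1,suppress=True)
rel(466.2,-279.7,28,-.06)
for n in('top','side'):
    im,d=cams.grab_frame(n); P=cloud(n,d)
    q=P[(P[...,2]>230)&(P[...,2]<345)&(np.hypot(P[...,0]-610,P[...,1]+231)<30)]; print(n,len(q),q.min(0),q.max(0),np.percentile(q[:,2],[2,98])) if len(q) else 0
    cv2.imwrite(f'pics/{n}4.png',im[:,:,::-1])
a=cv2.imread('pics/side4.png')[80:280,270:450]; cv2.imwrite('pics/b4.png',cv2.resize(a,None,fx=3,fy=3,interpolation=2))
E
```

```text
clock: 15.3
tool_pos: [555.4, -227.6, 308.9]
tool_rot: [-3.141, 0.001, -0.058]
wrist_force: [0.4, -1.0, -5.3]
finger_gap: 17.2
grip_force: 60.0
turn z 0.0024  shift cm -8.593 5.734 28.092 pos [ 555.4 -227.6  308.9] yaw -0.0576 rp [-3.1  0. ]
top 103 [ 595.2 -224.1  284.4] [ 633.8 -205.   339.5] [287.8 339.1]
side 632 [ 580.5 -258.4  279.2] [ 636.3 -211.2  338.2] [282.3 337.1]
```

View pics/b4.png

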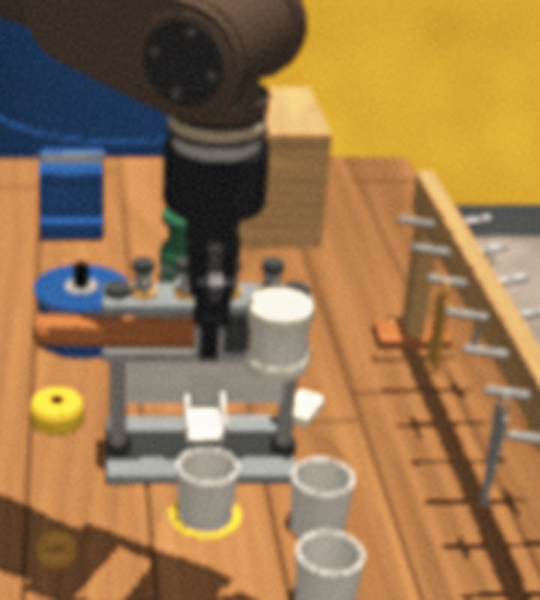

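The mallet hangs level in the gripper, so there was no slip. Lowering it now.

```bash
python3 -m creep '[[[-2.148,1.434,0,0,0,0,-1],[-2.148,1.434,0,0,0,0,-1],[-2.148,1.434,0,0,0,0,-1],[-2.148,1.434,0,0,0,0,-1],[0,0,4,0,0,0,-1],[0,0,4,0,0,0,-1],[0,0,4,0,0,0,-1],[0,0,4,0,0,0,-1],[0,0,4,0,0,0,-1],[0,0,4,0,0,0,-1],[0,0,2,0,0,0,-1],[0,0,1,0,0,0,-1],[0,0,0.5,0,0,0,-1],[0,0,0,0,0,0,-1],[0,0,0,0,0,0,-1]]]'
python3 - <<'E'
from h import *
rel(466.2,-279.7,27,-.06)
E
```

```text
clock: 17.27
tool_pos: [467.0, -280.7, 35.2]
tool_rot: [3.14, -0.002, -0.06]
wrist_force: [0.0, 0.1, -5.9]
finger_gap: 17.1
grip_force: 59.9
turn z -0.0000  shift cm -0.089 -0.092 0.821 pos [ 467.  -280.7   35.2] yaw -0.0600 rp [ 3.1402e+00 -1.8000e-03]
```

```bash
python3 -m creep '[[[-0.05,-0.05,0.3,0,0,0,-1],[0,0,0.3,0,0,0,-1],[0,0,0.2,0,0,0,-1],[0,0,0,0,0,0,-1],[0,0,0,0,0,0,-1]]]'
python3 - <<'E'
from h import *
rel(466.2,-279.7,27,-.06)
E
```

```text
clock: 17.9
tool_pos: [465.9, -279.7, 27.0]
tool_rot: [-3.141, 0.001, -0.06]
wrist_force: [-4.7, 2.8, 4.4]
finger_gap: 17.1
grip_force: 61.4
turn z 0.0002  shift cm 0.033 0.003 0.001 pos [ 465.9 -279.7   27. ] yaw -0.0598 rp [-3.1415e+00  5.0000e-04]
```

```bash
python3 -m creep '[[[0,0,0,0,0,0,1],[0,0,0,0,0,0,1],[0,0,0,0,0,0,1],[0,0,0,0,0,0,1],[0,0,0,0,0,0,1],[0,0,-2,0,0,0,1],[0,0,-4,0,0,0,1],[0,0,-4.5,0,0,0,1],[0,0,-4.5,0,0,0,1],[0,0,-5,0,0,0,1],[0,0,-5,0,0,0,1],[0,0,-4,0,0,0,1]]]'
python3 -m creep '[[[0,-2,0,0,0,0,1],[0,-4,0,0,0,0,1],[0,-5,0,0,0,0,1],[0,-5,0,0,0,0,1],[0,-5,0,0,0,0,1],[0,-5,0,0,0,0,1],[0,-5,0,0,0,0,1],[0,-5,0,0,0,0,1],[0,-5,0,0,0,0,1],[0,-5,0,0,0,0,1],[0,-5,0,0,0,0,1],[0,-3,0,0,0,0,1],[0,0,0,0,0,0,1],[0,0,0,0,0,0,1]]]'
python3 - <<'E'
from h import *
np.set_printoptions(precision=1,suppress=True)
rel(463,288.5,150)
for n in('top','side'):
    im,d=cams.grab_frame(n); cv2.imwrite(f'pics/{n}5.png',im[:,:,::-1]); P=cloud(n,d)
    q=P[(P[...,2]>52)&(P[...,2]<62)&(np.hypot(P[...,0]-521,P[...,1]+282)<40)]; print('mallet',len(q),cv2.minEnclosingCircle(q[:,:2].astype(np.float32)),np.median(q[:,2]))
    q=P[(P[...,2]>60)&(P[...,2]<80)&(np.hypot(P[...,0]-463,P[...,1]-288)<66)]; print('lid',len(q),cv2.minEnclosingCircle(q[:,:2].astype(np.float32)) if len(q)else'')
    q=P[(P[...,2]>88)&(P[...,2]<110)&(np.hypot(P[...,0]-463,P[...,1]-288)<40)]; print('knob',len(q),cv2.minEnclosingCircle(q[:,:2].astype(np.float32)) if len(q)else'', np.median(q,0))
E
```

```text
clock: 19.4
tool_pos: [465.9, -279.6, 318.5]
tool_rot: [3.14, -0.002, -0.06]
wrist_force: [-0.4, -0.3, -1.1]
finger_gap: 85.3
grip_force: 0.0
clock: 21.15
tool_pos: [497.6, 259.1, 314.7]
tool_rot: [3.14, 0.002, -0.06]
wrist_force: [-0.6, -0.7, -0.0]
finger_gap: 85.4
grip_force: 0.0
turn z -0.0000  shift cm -3.631 -2.726 16.474 pos [497.6 259.1 314.7] yaw -0.0599 rp [3.1 0. ]
mallet 205 ((520.498779296875, -280.85748291015625), 24.80063819885254) 55.33850691950147
lid 777 ((461.5400085449219, 289.81109619140625), 57.45713806152344)
knob 36 ((461.8460998535156, 290.4408874511719), 8.875577926635742) [460.5 289.5  98.7]
mallet 226 ((522.7081909179688, -284.2534484863281), 25.654207229614258) 55.4776511010669
lid 327 ((461.6612854003906, 284.8030700683594), 61.470401763916016)
knob 17 ((463.8794250488281, 283.251220703125), 9.704813003540039) [465.3 282.4  95.2]
```

```bash
python3 -m creep '[[[-1.2,-0.9,3,0,0,0,1],[-1.2,-0.9,4,0,0,0,1],[-1.2,-0.9,4,0,0,0,1],[0,0,3.5,0,0,0,1],[0,0,2,0,0,0,1],[0,0,0,0,0,0,1],[0,0,0,0,0,0,1]]]'
python3 - <<'E'
from h import *
np.set_printoptions(precision=1,suppress=True)
rel(463,288.5,91)
for n in('top','side'):
    im,d=cams.grab_frame(n); cv2.imwrite(f'pics/{n}6.png',im[:,:,::-1])
a=cv2.imread('pics/side6.png')[120:230,250:360]; b=cv2.imread('pics/top6.png')[170:280,180:290]
cv2.imwrite('pics/b6.png',cv2.resize(np.hstack([a,b]),None,fx=3.5,fy=3.5,interpolation=2))
E
```

```text
clock: 22.12
tool_pos: [464.9, 288.3, 152.3]
tool_rot: [-3.141, -0.002, -0.061]
wrist_force: [-0.5, -0.7, 0.5]
finger_gap: 85.1
grip_force: 0.0
turn z -0.0000  shift cm -0.190 -0.008 6.127 pos [464.9 288.3 152.3] yaw -0.0613 rp [-3.1 -0. ]
```

View pics/b6.png

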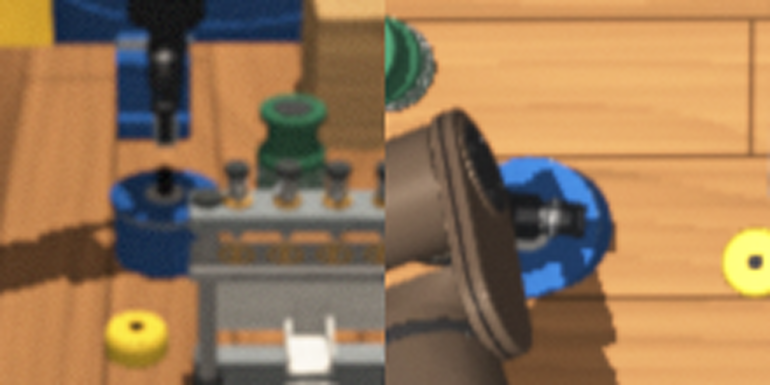

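The gripper is centred over the black knob in the side view (crop 165,140 over 165,180). Next: descend, grip, lift.

```bash
python3 -m creep '[[[-0.1,0,2.5,0,0,0,1],[0,0,2.5,0,0,0,1],[0,0,1.1,0,0,0,1],[0,0,0,0,0,0,1],[0,0,0,0,0,0,1],[0,0,0,0,0,0,-1],[0,0,0,0,0,0,-1],[0,0,0,0,0,0,-1],[0,0,0,0,0,0,-1],[0,0,0,0,0,0,-1],[0,0,0,0,0,0,-1],[0,0,0,0,0,0,-1]]]'
python3 -m creep '[[[0,0,-1,0,0,0,-1],[0,0,-1.5,0,0,0,-1],[0,0,-2,0,0,0,-1],[0,0,-2,0,0,0,-1],[0,0,-2,0,0,0,-1],[0,0,0,0,0,0,-1],[0,0,0,0,0,0,-1]]]'
python3 - <<'E'
from h import *
rel(590,200,175)
E
```

```text
clock: 23.72
tool_pos: [463.2, 288.7, 90.4]
tool_rot: [-3.141, -0.0, -0.06]
wrist_force: [-0.7, -0.6, 3.5]
finger_gap: 16.4
grip_force: 58.7
clock: 24.6
tool_pos: [462.6, 288.5, 174.6]
tool_rot: [3.141, 0.001, -0.06]
wrist_force: [-0.3, 0.1, -1.4]
finger_gap: 16.4
grip_force: 58.6
turn z -0.0000  shift cm 13.253 8.069 -0.044 pos [462.6 288.5 174.6] yaw -0.0602 rp [3.1412e+00 8.0000e-04]
```

```bash
python3 -m creep '[[[2.2,1.345,0,0,0,0,-1],[2.2,1.345,0,0,0,0,-1],[2.2,1.345,0,0,0,0,-1],[2.2,1.345,0,0,0,0,-1],[2.2,1.345,0,0,0,0,-1],[2.2,1.345,0,0,0,0,-1],[0,0,3,0,0,0,-1],[0,0,4,0,0,0,-1],[0,0,4,0,0,0,-1],[0,0,2,0,0,0,-1],[0,0,0.8,0,0,0,-1],[0,0,0,0,0,0,-1],[0,0,0,0,0,0,-1]]]'
python3 - <<'E'
from h import *
rel(590,200,30.4)
E
```

```text
clock: 26.22
tool_pos: [591.3, 200.5, 38.9]
tool_rot: [-3.141, -0.003, -0.06]
wrist_force: [0.0, 1.2, -1.3]
finger_gap: 16.3
grip_force: 58.6
turn z -0.0000  shift cm -0.132 0.054 0.854 pos [591.3 200.5  38.9] yaw -0.0600 rp [-3.1408 -0.0033]
```

```bash
python3 -m creep '[[[0,0,0.4,0,0,0,-1],[0,0,0.4,0,0,0,-1],[0,0,0,0,0,0,-1],[0,0,0,0,0,0,-1]]]'
python3 -m creep '[[[0,0,0,0,0,0,0],[0,0,0,0,0,0,0],[0,0,0,0,0,0,0],[0,0,0,0,0,0,0.3],[0,0,-2,0,0,0,1],[0,0,-4,0,0,0,1],[0,0,-5,0,0,0,1],[0,0,-5,0,0,0,1],[0,0,-5,0,0,0,1],[0,0,-5,0,0,0,1],[0,0,-3,0,0,0,1],[0,0,0,0,0,0,1],[0,0,0,0,0,0,1]]]'
python3 - <<'E'
from h import *
np.set_printoptions(precision=2,suppress=True)
s=sensors.state();print(s['joints'],s['tool_pos'],s['tool_rot'])
j=s['joints']
f=lambda j:R.from_euler('ZYZYZ',[j[0],j[1]+j[2],j[3],j[4],j[5]+np.pi/2])
print(f(j).as_euler('xyz'))
# pour: tool y radial (sign a), tilt t about tool y sign
for a in (1,-1):
  for sg in (1,-1):
    for fa in (1.7,2.1,2.4):
      out=[]
      for t in np.arange(0,2.2,.4):
        M=R.from_euler('xyz',[np.pi,0,a*np.pi/2])*R.from_rotvec([0,sg*t,0])
        W=(R.from_euler('y',fa).inv()*M*R.from_euler('z',-np.pi/2)).as_euler('ZYZ'); out.append(W)
      print(a,sg,fa,np.array(out).tolist().__repr__() if 0 else np.round(out,2).tolist())
E
```

```text
clock: 26.72
tool_pos: [590.5, 200.3, 30.4]
tool_rot: [-3.141, -0.001, -0.06]
wrist_force: [-2.3, -0.4, 6.7]
finger_gap: 16.2
grip_force: 59.3
clock: 28.35
tool_pos: [589.2, 200.1, 318.1]
tool_rot: [3.141, 0.001, -0.06]
wrist_force: [-0.6, 0.4, 0.1]
finger_gap: 85.3
grip_force: 0.0
[0.16 0.13 1.64 0.   1.38 1.8 ] [589.25 200.08 318.08] [ 3.14  0.   -0.06]Traceback (most recent call last):
  File "<stdin>", line 6, in <module>
  File "<stdin>", line 5, in <lambda>
  File "scipy/spatial/transform/_rotation.pyx", line 1413, in scipy.spatial.transform._rotation.Rotation.from_euler
ValueError: Expected axis specification to be a non-empty string of upto 3 characters, got ZYZYZ
```

Run:
```python
from h import *
np.set_printoptions(precision=2,suppress=True)
s=sensors.state()
j=s['joints']
f=lambda j:R.from_euler('ZYZ',[j[0],j[1]+j[2],j[3]])*R.from_euler('YZ',[j[4],j[5]+np.pi/2])
print(f(j).as_euler('xyz'))
for a in (1,-1):
  for sg in (1,-1):
    for fa in (1.7,2.1,2.4):
      out=[]
      for t in np.arange(0,2.2,.5):
        M=R.from_euler('xyz',[np.pi,0,a*np.pi/2])*R.from_rotvec([0,sg*t,0])
        W=(R.from_euler('y',fa).inv()*M*R.from_euler('z',-np.pi/2)).as_euler('ZYZ'); out.append(W)
      print(a,sg,fa,np.round(out,2).tolist())
```

```text
[ 3.14  0.   -0.06]
1 1 1.7 [[-0.0, 1.44, 0.0], [0.5, 1.46, -0.06], [1.0, 1.5, -0.11], [1.5, 1.56, -0.13], [2.0, 1.62, -0.12]]
1 1 2.1 [[0.0, 1.04, 0.0], [0.56, 1.11, -0.27], [1.06, 1.29, -0.46], [1.51, 1.54, -0.53], [1.95, 1.78, -0.49]]
1 1 2.4 [[-0.0, 0.74, 0.0], [0.68, 0.87, -0.48], [1.16, 1.16, -0.74], [1.52, 1.52, -0.83], [1.87, 1.88, -0.78]]
1 -1 1.7 [[-0.0, 1.44, 0.0], [-0.5, 1.46, 0.06], [-1.0, 1.5, 0.11], [-1.5, 1.56, 0.13], [-2.0, 1.62, 0.12]]
1 -1 2.1 [[0.0, 1.04, 0.0], [-0.56, 1.11, 0.27], [-1.06, 1.29, 0.46], [-1.51, 1.54, 0.53], [-1.95, 1.78, 0.49]]
1 -1 2.4 [[-0.0, 0.74, 0.0], [-0.68, 0.87, 0.48], [-1.16, 1.16, 0.74], [-1.52, 1.52, 0.83], [-1.87, 1.88, 0.78]]
-1 1 1.7 [[-0.0, 1.44, 3.14], [-0.5, 1.46, -3.08], [-1.0, 1.5, -3.03], [-1.5, 1.56, -3.01], [-2.0, 1.62, -3.02]]
-1 1 2.1 [[0.0, 1.04, 3.14], [-0.56, 1.11, -2.87], [-1.06, 1.29, -2.68], [-1.51, 1.54, -2.61], [-1.95, 1.78, -2.65]]
-1 1 2.4 [[0.0, 0.74, 3.14], [-0.68, 0.87, -2.66], [-1.16, 1.16, -2.4], [-1.52, 1.52, -2.31], [-1.87, 1.88, -2.36]]
-1 -1 1.7 [[-0.0, 1.44, 3.14], [0.5, 1.46, 3.08], [1.0, 1.5, 3.03], [1.5, 1.56, 3.01], [2.0, 1.62, 3.02]]
-1 -1 2.1 [[0.0, 1.04, 3.14], [0.56, 1.11, 2.87], [1.06, 1.29, 2.68], [1.51, 1.54, 2.61], [1.95, 1.78, 2.65]]
-1 -1 2.4 [[0.0, 0.74, 3.14], [0.68, 0.87, 2.66], [1.16, 1.16, 2.4], [1.52, 1.52, 2.31], [1.87, 1.88, 2.36]]
```

```bash
cat > rec.py <<'E'
import json,sys
from h import *
s=sensors.state(); print('joints',np.round(s['joints'],3))
open('fk.jsonl','a').write(json.dumps([list(map(float,s['joints'])),list(map(float,s['tool_pos'])),list(map(float,s['tool_rot']))])+'\n')
E
python3 rec.py
python3 -m creep '[[[0,0,0,0,0,-0.16,1],[0,0,0,0,0,-0.16,1],[0,0,0,0,0,-0.16,1],[0,0,0,0,0,-0.16,1],[0,0,0,0,0,-0.16,1],[0,0,0,0,0,-0.16,1],[0,0,0,0,0,-0.16,1],[0,0,0,0,0,-0.16,1],[0,0,0,0,0,-0.16,1],[0,0,0,0,0,-0.16,1],[0,0,0,0,0,0,1],[0,0,0,0,0,0,1]]]'; python3 rec.py
python3 -m creep '[[[0,0,0,0,0.15,0,1],[0,0,0,0,0.15,0,1],[0,0,0,0,0.15,0,1],[0,0,0,0,0.15,0,1],[0,0,0,0,0.15,0,1],[0,0,0,0,0,0,1],[0,0,0,0,0,0,1]]]'; python3 rec.py
python3 -m creep '[[[0,0,0,0,-0.15,0,1],[0,0,0,0,-0.15,0,1],[0,0,0,0,-0.15,0,1],[0,0,0,0,-0.15,0,1],[0,0,0,0,-0.15,0,1],[-5,0,0,0,0,0,1],[-5,0,0,0,0,0,1],[-5,0,0,0,0,0,1],[-5,0,0,0,0,0,1],[-5,0,0,0,0,0,1],[0,0,0,0,0,0,1],[0,0,0,0,0,0,1]]]'; python3 rec.py
python3 - <<'E'
from h import *
import json
from scipy.optimize import least_squares
D=[json.loads(l) for l in open('fk.jsonl')]
D.append([[-1.31,.286,1.577,0,1.279,-.15],[269.578,-618.817,248.325],[3.1416,0,.4108]])
def fk(j,p):
    h,a1,a2,a3,e,L,d=p
    z=R.from_euler('z',j[0]); u=R.from_euler('y',j[1]).apply([0,0,1]); F=R.from_euler('y',j[1]+j[2])
    W=R.from_euler('ZYZ',[j[0],j[1]+j[2],j[3]])*R.from_euler('YZ',[j[4],j[5]])
    return z.apply(np.array([a1,d,h])+a2*u+F.apply([e,0,a3]))+W.apply([0,0,L])
p=least_squares(lambda p:np.r_[np.concatenate([fk(a,p)-b for a,b,_ in D]),(p[4])*.01,(p[1])*.01],[200,0,400,400,0,250,100]); print(np.round(p.x,1),np.abs(p.fun).max())
json.dump(list(p.x),open('fkp.json','w'))
rel(580.5,-66.5,150,1.54)
E
```

```text
joints [0.164 0.127 1.635 0.    1.381 1.795]
clock: 29.85
tool_pos: [589.5, 200.1, 317.5]
tool_rot: [-3.139, 0.0, 1.537]
wrist_force: [-0.4, -0.9, 0.2]
finger_gap: 85.2
grip_force: 0.0
joints [0.164 0.129 1.635 0.    1.381 0.198]
clock: 30.72
tool_pos: [590.0, 200.3, 319.3]
tool_rot: [-3.141, -0.748, 1.539]
wrist_force: [-0.3, 0.3, -0.3]
finger_gap: 85.7
grip_force: 0.0
joints [-0.101  0.086  1.79   0.761  1.394 -0.26 ]
clock: 32.22
tool_pos: [582.6, -48.8, 320.0]
tool_rot: [3.14, 0.0, 1.54]
wrist_force: [-0.1, 1.0, -0.9]
finger_gap: 85.2
grip_force: 0.0
joints [-0.257  0.04   1.725  0.     1.375 -0.226]
[ 2.390e+02 -2.000e-01  4.439e+02  5.725e+02  2.010e+01  2.323e+02
  1.009e+02] 0.20123167498291591
turn z 0.0002  shift cm -1.771 -0.153 16.996 pos [582.6 -48.8 320. ] yaw 1.5402 rp [3.14e+00 4.00e-04]
```

```bash
python3 -m creep '[[[-0.9,-0.04,4,0,0,0,1],[-0.92,-0.04,4,0,0,0,1],[0,0,4,0,0,0,1],[0,0,4,0,0,0,1],[0,0,4,0,0,0,1],[0,0,0,0,0,0,1],[0,0,0,0,0,0,1]]]'
python3 - <<'E'
from h import *
rel(581.7,-67,38,1.54)
im,d=cams.grab_frame('side');a=im[180:300,270:400,::-1]
cv2.imwrite('pics/b7.png',cv2.resize(a,None,fx=4,fy=4,interpolation=2))
E
```

```text
clock: 33.1
tool_pos: [582.1, -67.1, 120.9]
tool_rot: [3.139, 0.001, 1.541]
wrist_force: [1.2, -0.3, 0.5]
finger_gap: 85.7
grip_force: 0.0
turn z 0.0014  shift cm 0.005 -0.041 8.290 pos [582.1 -67.1 120.9] yaw 1.5414 rp [3.1389e+00 7.0000e-04]
```

View pics/b7.png

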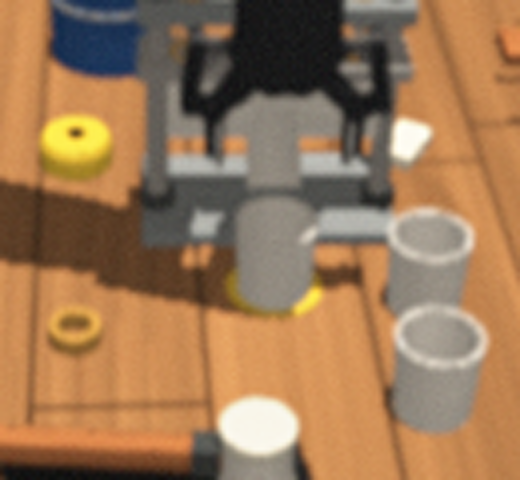

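The fingers straddle the cup (crop fingers ~215 and ~350, cup centre ~275). Descend, grip, lift straight up.

```bash
python3 -m creep '[[[0,0,3,0,0,0,1],[0,0,3,0,0,0,1],[0,0,2.3,0,0,0,1],[0,0,0,0,0,0,1],[0,0,0,0,0,0,1],[0,0,0,0,0,0,-1],[0,0,0,0,0,0,-1],[0,0,0,0,0,0,-1],[0,0,0,0,0,0,-1],[0,0,0,0,0,0,-1]]]'; python3 -c "
from h import *
rel(581.7,-67,38,1.54)"
```

```text
clock: 34.4
tool_pos: [581.6, -68.1, 38.2]
tool_rot: [3.14, 0.001, 1.54]
wrist_force: [-3.4, 0.9, 6.4]
finger_gap: 58.3
grip_force: 62.8
turn z 0.0000  shift cm 0.113 0.002 0.021 pos [581.6 -68.1  38.2] yaw 1.5400 rp [3.1401e+00 6.0000e-04]
```

```bash
python3 -m creep '[[[0,0,-1,0,0,0,-1],[0,0,-2.5,0,0,0,-1],[0,0,-3.5,0,0,0,-1],[0,0,-4,0,0,0,-1],[0,0,-4,0,0,0,-1],[0,0,-4,0,0,0,-1],[0,0,-4,0,0,0,-1],[0,0,-4,0,0,0,-1],[0,0,-2,0,0,0,-1],[0,0,0,0,0,0,-1],[0,0,0,0,0,0,-1]]]'
cat > ik.py <<'E'
from h import *
import json
from scipy.optimize import least_squares
P=json.load(open('fkp.json'))
def fk(j):
    h,a1,a2,a3,e,L,d=P
    z=R.from_euler('z',j[0]); F=R.from_euler('y',j[1]+j[2])
    W=R.from_euler('ZYZ',[j[0],j[1]+j[2],j[3]])*R.from_euler('YZ',[j[4],j[5]+np.pi/2])
    w=z.apply(np.array([a1,d,h])+a2*R.from_euler('y',j[1]).apply([0,0,1])+F.apply([e,0,a3]))
    return w+W.apply([0,0,L]),W,w
lo=[-2.77,-.9,.21,-1.53,.24,-2.84];hi=[2.77,2.22,2.48,4.67,2.81,2.84]
def ik(X,M,j0):
    g=lambda j:np.r_[fk(j)[0]-X,100*(fk(j)[1].inv()*M).as_rotvec()]
    return least_squares(g,np.clip(j0,np.array(lo)+.01,np.array(hi)-.01),bounds=(lo,hi))
E
python3 - <<'E'
from ik import *
np.set_printoptions(precision=2,suppress=True)
j0=np.array(sensors.state()['joints']); print(j0)
T=np.array([463,288.5])
for yaw in np.deg2rad([70,80,90,100,110,120]):
  b=np.array([np.cos(yaw),np.sin(yaw)])  # tool x when down; body lies to -b after tilt
  # TCP such that rim lower edge lies over tin centre: mouth 24 beyond grasp toward -b
  j=j0
  for t in (0,.4,.8,1.2,1.5,1.9):
    X=np.r_[T+b*30,215]
    s=ik(X,R.from_euler('xyz',[np.pi,0,yaw])*R.from_rotvec([0,t,0]),j); j=s.x
  print(np.rad2deg(yaw),s.cost,j,'wrist',fk(j)[2])
E
```

```text
clock: 35.78
tool_pos: [580.0, -67.6, 323.5]
tool_rot: [-3.138, -0.001, 1.54]
wrist_force: [-0.4, 0.2, -2.5]
finger_gap: 58.6
grip_force: 64.6
[-0.29  0.04  1.72 -0.    1.39 -0.26]
70.0 4.5963892763123915e-26 [ 0.02  0.35  2.31  2.05  1.7  -1.12] wrist [398.07 110.11 139.9 ]
80.0 5.080067014397011e-27 [ 0.    0.39  2.24  1.88  1.77 -1.06] wrist [430.04 101.55 139.9 ]
90.0 3.400656102891341e-27 [-0.    0.43  2.17  1.74  1.85 -1.01] wrist [463.    98.67 139.9 ]
100.0 2.5079868464367103e-24 [ 0.    0.48  2.09  1.61  1.94 -0.97] wrist [495.96 101.55 139.9 ]
110.0 5.823149335211915e-26 [ 0.02  0.52  2.01  1.49  2.03 -0.93] wrist [527.93 110.11 139.9 ]
119.99999999999999 3.989990665873835e-27 [ 0.04  0.57  1.94  1.38  2.12 -0.91] wrist [557.92 124.1  139.9 ]
```

```bash
python3 -c "
from h import *
rel(468,318,310,1.396)"
```

```text
turn z 0.1438  shift cm 36.028 -17.733 1.355 pos [580.  -67.6 323.5] yaw 1.5398 rp [-3.1378e+00 -1.0000e-03]
```

```bash
python3 -m creep '[[[0,0,0,0,0,0.144,-1],[2,-0.985,0,0,0,0,-1],[3.4,-1.675,0,0,0,0,-1],[3.4,-1.675,0,0,0,0,-1],[3.4,-1.675,0,0,0,0,-1],[3.4,-1.675,0,0,0,0,-1],[3.4,-1.675,0,0,0,0,-1],[3.4,-1.675,0,0,0,0,-1],[3.4,-1.675,0,0,0,0,-1],[3.4,-1.675,0,0,0,0,-1],[3.4,-1.675,0,0,0,0,-1],[3.4,-1.675,1.3,0,0,0,-1],[0,0,0,0,0,0,-1],[0,0,0,0,0,0,-1]]]'
python3 - <<'E'
from h import *
np.set_printoptions(precision=1,suppress=True)
rel(468,318,310,1.396)
for n in('top','side'):
    im,d=cams.grab_frame(n); cv2.imwrite(f'pics/{n}8.png',im[:,:,::-1]); P=cloud(n,d)
    q=P[(P[...,2]>55)&(P[...,2]<76)&(np.hypot(P[...,0]-463,P[...,1]-288)<90)]; print('tin rim',len(q),cv2.minEnclosingCircle(q[:,:2].astype(np.float32)) if len(q)else'')
    q=P[(P[...,2]>50)&(P[...,2]<62)&(np.hypot(P[...,0]-521,P[...,1]+282)<60)]; print('mallet',len(q),cv2.minEnclosingCircle(q[:,:2].astype(np.float32)))
    for t in('tin','lid'): print(n,t,[(q['centre'],round(q['p'],2),onz(n,q['centre'],0)[:2]) for q in cams.pinpoint(n,t)][:3])
a=cv2.imread('pics/side8.png')[60:260,220:400]; b=cv2.imread('pics/top8.png')[110:310,150:330]
cv2.imwrite('pics/b8.png',cv2.resize(np.hstack([a,b]),None,fx=2.2,fy=2.2,interpolation=2))
E
```

```text
clock: 37.52
tool_pos: [468.0, 317.6, 312.1]
tool_rot: [-3.14, 0.001, 1.398]
wrist_force: [0.1, 0.2, -2.5]
finger_gap: 58.6
grip_force: 64.8
turn z 0.0017  shift cm 0.042 -0.012 0.207 pos [468.  317.6 312.1] yaw 1.3977 rp [-3.1  0. ]
tin rim 232 ((463.7025146484375, 289.9314880371094), 56.92742156982422)
mallet 222 ((550.1970825195312, -269.96331787109375), 25.171466827392578)
top tin [([228.1, 233.5], 0.81, array([465.3, 285.1])), ([179.6, 189.2], 0.33, array([603.6, 439.5]))]
top lid [([253.5, 192.0], 0.76, array([593.7, 209.2]))]
tin rim 115 ((461.6103820800781, 285.94659423828125), 59.259498596191406)
mallet 239 ((552.2156372070312, -273.09161376953125), 25.589780807495117)
side tin [([300.1, 194.0], 0.69, array([475.5, 268.2]))]
side lid [([293.3, 121.7], 0.38, array([454.3, 975.3]))]
```

View pics/b8.png

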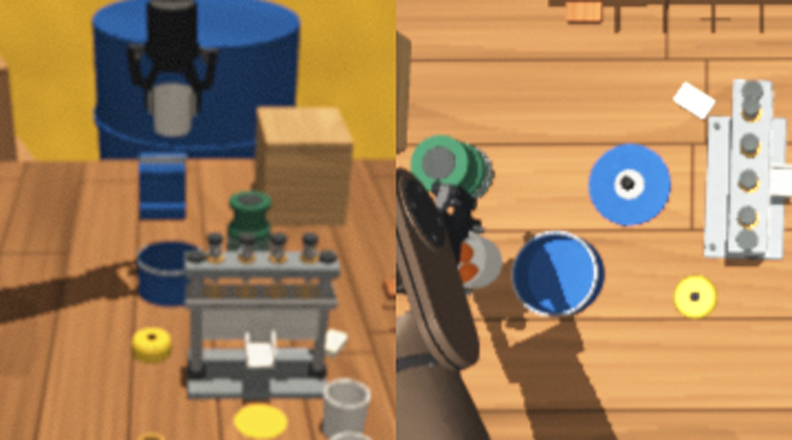

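The tin is still at (463,288), the lid is on the shelf, and both balls are in the cup. The mallet has been knocked about 3 cm to (551,−271), which I'll check later. Tilting now.

```bash
python3 -m creep '[[[0,0,0,0,0.1,0,-1],[0,0,0,0,0.14,0,-1],[0,0,0,0,0.14,0,-1],[0,0,0,0,0.14,0,-1],[0,0,0,0,0.14,0,-1],[0,0,0,0,0.14,0,-1],[0,0,0,0,0.14,0,-1],[0,0,0,0,0.14,0,-1],[0,0,0,0,0.14,0,-1],[0,0,0,0,0.08,0,-1],[0,0,0,0,0,0,-1],[0,0,0,0,0,0,-1]]]'
python3 - <<'E'
from ik import *
s=sensors.state(); M=R.from_euler('xyz',s['tool_rot']); print(np.round(s['joints'],2), np.degrees(np.arccos(-M.as_matrix()[2,2])))
b=np.array([np.cos(1.396),np.sin(1.396)])
X=np.r_[np.array([462.7,288])+b*32,190]; d=X-s['tool_pos']; print('shift cm',M.inv().apply(d)/10)
print(ik(X,M*R.from_rotvec([0,.6,0]),s['joints']).x.round(2))
E
```

```text
clock: 39.33
tool_pos: [469.3, 317.3, 313.7]
tool_rot: [3.136, -1.299, 1.401]
wrist_force: [0.1, -0.2, -1.2]
finger_gap: 58.8
grip_force: 64.8
[-0.01 -0.13  2.22  1.41  1.29 -0.48] 74.40144134076239
shift cm [-11.85769799  -0.16133237   3.51740658]
[ 0.    0.46  2.23  1.88  1.79 -1.11]
```

```bash
python3 -m creep '[[[-1.5,-0.02,0.45,0,0,0,-1],[-2.6,-0.03,0.77,0,0,0,-1],[-2.6,-0.03,0.77,0,0,0,-1],[-2.6,-0.03,0.77,0,0,0,-1],[-1.8,-0.03,0.53,0,0,0,-1],[-0.75,-0.02,0.22,0,0,0,-1],[0,0,0,0,0,0,-1],[0,0,0,0,0,0,-1]]]'
python3 -m creep '[[[0,0,0,0,0.07,0,-1],[0,0,0,0,0.07,0,-1],[0,0,0,0,0.07,0,-1],[0,0,0,0,0.07,0,-1],[0,0,0,0,0.07,0,-1],[0,0,0,0,0.07,0,-1],[0,0,0,0,0.07,0,-1],[0,0,0,0,0.07,0,-1],[0,0,0,0,0.07,0,-1],[0,0,0,0,0,0,-1],[0,0,0,0,0,0,-1],[0,0,0,0,0,0,-1],[0,0,0,0,0,0,-1],[0,0,0,0,0,0,-1],[0,0,0,0,0,0,-1]]]'
python3 - <<'E'
from h import *
s=sensors.state(); print(np.round(s['joints'],2))
for n in('top','side'):
    im,d=cams.grab_frame(n); cv2.imwrite(f'pics/{n}9.png',im[:,:,::-1])
    print(n,[(q['centre'],round(q['p'],2)) for q in cams.pinpoint(n,'ball2_center')])
a=cv2.imread('pics/side9.png')[90:240,220:400]; b=cv2.imread('pics/top9.png')[160:310,150:330]
cv2.imwrite('pics/b9.png',cv2.resize(np.hstack([a,b]),None,fx=2.2,fy=2.2,interpolation=2))
E
```

```text
clock: 40.33
tool_pos: [468.1, 320.0, 190.4]
tool_rot: [3.135, -1.3, 1.402]
wrist_force: [0.4, -0.2, -2.4]
finger_gap: 58.5
grip_force: 64.8
clock: 42.2
tool_pos: [467.7, 319.8, 189.6]
tool_rot: [0.001, -1.212, -1.746]
wrist_force: [-1.2, -0.1, -1.5]
finger_gap: 58.9
grip_force: 64.8
[ 0.01  0.48  2.22  1.89  1.82 -1.12]
top []
side []
```

View pics/b9.png

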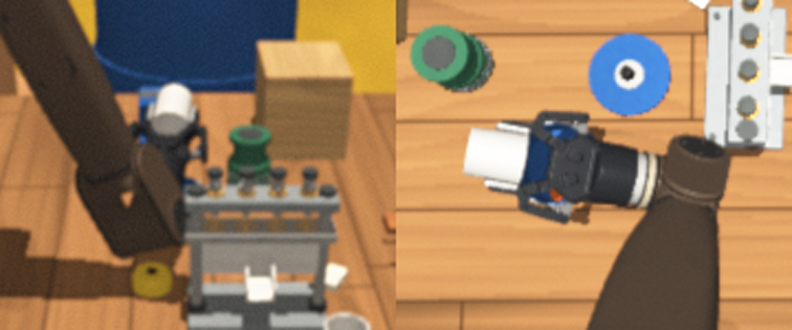

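```bash
python3 -m creep '[[[1.8,0,0.7,0,0,0,-1],[2.8,0,1.05,0,0,0,-1],[2.8,0,1.05,0,0,0,-1],[2.8,0,1.05,0,0,0,-1],[1,0,0.35,0,0,0,-1],[0,0,0,0,-0.12,0,-1],[0,0,0,0,-0.14,0,-1],[0,0,0,0,-0.14,0,-1],[0,0,0,0,-0.14,0,-1],[0,0,0,0,-0.14,0,-1],[0,0,0,0,-0.14,0,-1],[0,0,0,0,-0.14,0,-1],[0,0,0,0,-0.14,0,-1],[0,0,0,0,-0.14,0,-1],[0,0,0,0,-0.14,0,-1],[0,0,0,0,-0.14,0,-1],[0,0,0,0,-0.14,0,-1],[0,0,0,0,-0.14,0,-1],[0,0,0,0,-0.13,0,-1]]]'
python3 -m creep '[[[0,0,0,0,0,0,-1],[0,0,0,0,0,0,-1]]]'
python3 - <<'E'
from h import *
np.set_printoptions(precision=1,suppress=True)
s=sensors.state(); print(np.round(s['joints'],2),R.from_euler('xyz',s['tool_rot']).as_matrix().round(3).tolist())
rel(580,-67.6,320,1.54)
for n in('top','side'):
    im,d=cams.grab_frame(n); cv2.imwrite(f'pics/{n}10.png',im[:,:,::-1]); P=cloud(n,d)
    q=P[(P[...,2]>55)&(P[...,2]<76)&(np.hypot(P[...,0]-463,P[...,1]-288)<90)]; print('tin rim',len(q),cv2.minEnclosingCircle(q[:,:2].astype(np.float32)) if len(q)else'')
    print(n,[(q['centre'],round(q['p'],2)) for q in cams.pinpoint(n,'ball2_center')])
b=cv2.imread('pics/top10.png')[160:310,150:330]
cv2.imwrite('pics/b10.png',cv2.resize(b,None,fx=3.3,fy=3.3,interpolation=2))
E
```

```text
clock: 44.78
tool_pos: [467.0, 319.7, 307.8]
tool_rot: [-3.139, 0.006, 1.396]
wrist_force: [0.1, 0.1, -1.8]
finger_gap: 58.7
grip_force: 64.9
clock: 45.02
tool_pos: [467.1, 319.5, 307.8]
tool_rot: [-3.139, -0.0, 1.396]
wrist_force: [-0.4, -0.1, -1.6]
finger_gap: 58.7
grip_force: 64.9
[0.4 0.  1.8 0.  1.4 0.6] [[0.174, 0.985, -0.003], [0.985, -0.174, 0.001], [0.0, -0.003, -1.0]]
turn z -0.1441  shift cm -38.349 12.475 -1.222 pos [467.1 319.5 307.8] yaw 1.3959 rp [-3.1 -0. ]
tin rim 232 ((462.7061462402344, 290.13519287109375), 57.12028884887695)
top [([221.7, 245.2], 0.56), ([256.7, 192.1], 0.17)]
tin rim 118 ((466.2021789550781, 285.64288330078125), 59.545928955078125)
side []
```

View pics/b10.png

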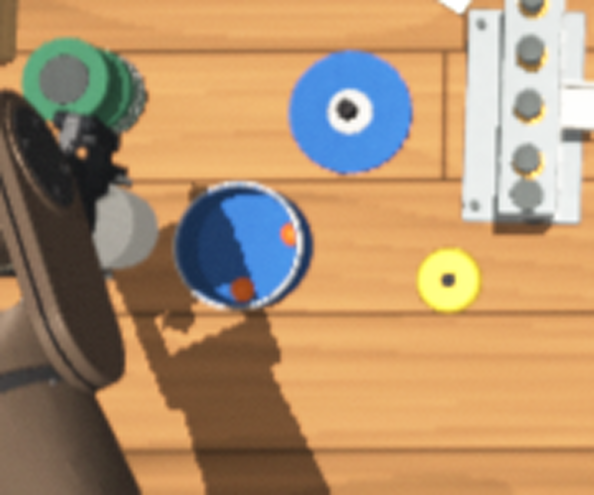

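Both balls lie in the tin (crop 242,290 and 290,235). Returning the cup to its mark.

```bash
python3 -m creep '[[[0,0,-1.2,0,0,-0.144,-1],[-2,0.651,0,0,0,0,-1],[-3.6,1.171,0,0,0,0,-1],[-3.6,1.171,0,0,0,0,-1],[-3.6,1.171,0,0,0,0,-1],[-3.6,1.171,0,0,0,0,-1],[-3.6,1.171,0,0,0,0,-1],[-3.6,1.171,0,0,0,0,-1],[-3.6,1.171,0,0,0,0,-1],[-3.6,1.171,0,0,0,0,-1],[-3.6,1.171,0,0,0,0,-1],[-3.95,1.285,0,0,0,0,-1],[0,0,0,0,0,0,-1],[0,0,0,0,0,0,-1],[0,0,0,0,0,0,-1]]]'
python3 - <<'E'
from h import *
rel(581.4,-68,38,1.54)
im,d=cams.grab_frame('side'); P=cloud('side',d); q=P[(P[...,2]>270)&(P[...,2]<360)&(np.hypot(P[...,0]-582,P[...,1]+70)<34)]; print(np.percentile(q,[2,98],axis=0))
E
```

```text
clock: 47.1
tool_pos: [580.1, -66.5, 321.2]
tool_rot: [3.141, -0.0, 1.541]
wrist_force: [0.2, 0.8, -0.9]
finger_gap: 58.9
grip_force: 64.9
turn z 0.0008  shift cm -0.149 0.131 28.321 pos [580.1 -66.5 321.2] yaw 1.5408 rp [ 3.1414e+00 -3.0000e-04]
[[550.4978476  -97.55987048 283.84089719]
 [613.07150868 -38.45872402 346.68848734]]
```

```bash
python3 -m creep '[[[-0.15,0.13,2,0,0,0,-1],[0,0,4,0,0,0,-1],[0,0,4,0,0,0,-1],[0,0,4,0,0,0,-1],[0,0,4,0,0,0,-1],[0,0,4,0,0,0,-1],[0,0,3,0,0,0,-1],[0,0,1.5,0,0,0,-1],[0,0,0.8,0,0,0,-1],[0,0,0,0,0,0,-1],[0,0,0,0,0,0,-1]]]';python3 - <<'E'
from h import *
rel(581.4,-68,38,1.54)
E
```

```text
clock: 48.52
tool_pos: [582.7, -69.1, 49.5]
tool_rot: [3.139, 0.001, 1.54]
wrist_force: [-0.2, 0.0, -1.1]
finger_gap: 58.5
grip_force: 64.9
turn z -0.0001  shift cm 0.109 -0.135 1.146 pos [582.7 -69.1  49.5] yaw 1.5399 rp [3.139e+00 7.000e-04]
```

```bash
python3 -m creep '[[[0.05,-0.06,0.5,0,0,0,-1],[0,0,0.4,0,0,0,-1],[0,0,0.2,0,0,0,-1],[0,0,0,0,0,0,-1],[0,0,0,0,0,0,-1]]]'
```

```text
clock: 49.15
tool_pos: [581.1, -68.5, 38.3]
tool_rot: [-3.141, -0.0, 1.54]
wrist_force: [-3.0, 1.0, 5.8]
finger_gap: 58.7
grip_force: 65.1
```

```bash
python3 -m creep '[[[0,0,0,0,0,0,1],[0,0,0,0,0,0,1],[0,0,0,0,0,0,1],[0,0,0,0,0,0,1],[0,0,-2,0,0,0,1],[0,0,-4,0,0,0,1],[0,0,-4,0,0,0,1],[0,0,-4,0,0,0,1],[0,0,-5,0,0,0,1],[0,0,-5,0,0,0,1],[0,0,-4,0,0,0,1],[0,0,0,0,0,0,1]]]'
python3 - <<'E'
from h import *
np.set_printoptions(precision=1,suppress=True)
rel(590.5,200.3,300,1.54)
for n in('top','side'):
    im,d=cams.grab_frame(n); cv2.imwrite(f'pics/{n}11.png',im[:,:,::-1]); P=cloud(n,d); hsv=cv2.cvtColor(im,cv2.COLOR_RGB2HSV)
    C=lambda nm,zl,zh,c,rr,ex=True:(lambda q:print(n,nm,len(q),cv2.minEnclosingCircle(q[:,:2].astype(np.float32)) if len(q)>3 else '',np.median(q,0) if len(q) else ''))(P[(P[...,2]>zl)&(P[...,2]<zh)&(np.hypot(P[...,0]-c[0],P[...,1]-c[1])<rr)&ex])
    C('tin',55,76,(463,288),90); C('lid',3,20,(590,200),66,(hsv[...,0]>95)&(hsv[...,0]<125)&(hsv[...,1]>120)); C('knob',30,50,(590,200),25); C('cup',56,72,(581,-67),36); C('mallet',50,62,(551,-272),45)
    bk=(hsv[...,2]<50)&(P[...,2]<6)&(abs(P[...,0]-491)<150)&(abs(P[...,1]+315)<120); q=P[bk]; print('mat',len(q),cv2.minAreaRect(q[:,:2].astype(np.float32)) if len(q)>5 else '')
E
```

```text
clock: 50.65
tool_pos: [582.7, -68.8, 323.9]
tool_rot: [3.131, 0.003, 1.54]
wrist_force: [-0.7, 0.4, 0.3]
finger_gap: 85.6
grip_force: 0.0
turn z -0.0001  shift cm 26.920 -0.051 2.388 pos [582.7 -68.8 323.9] yaw 1.5399 rp [3.1 0. ]
top tin 227 ((463.0215148925781, 289.86090087890625), 56.35277557373047) [464.1 303.5  65.4]
top lid 853 ((588.8049926757812, 200.2053985595703), 56.569976806640625) [586.3 199.6   9.8]
top knob 30 ((588.5166015625, 201.40219116210938), 9.214621543884277) [588.  200.9  38.1]
top cup 12 ((604.0294189453125, -63.02641677856445), 15.137656211853027) [607.2 -58.8  62.5]
top mallet 221 ((550.186767578125, -269.7601623535156), 24.771291732788086) [ 550.3 -269.6   55.6]
mat 1731 ((490.903564453125, -305.14117431640625), (190.0760498046875, 151.0904998779297), 8.85231876373291)
side tin 116 ((467.1614074707031, 286.49127197265625), 58.70010757446289) [453.7 317.2  60.6]
side lid 0  
side knob 0  
side cup 116 ((584.0911865234375, -69.0057373046875), 32.8570442199707) [583.6 -71.9  61.4]
side mallet 240 ((552.8889770507812, -272.5838928222656), 26.686267852783203) [ 552.2 -275.1   55.6]
mat 2713 ((493.6147155761719, -307.32745361328125), (195.68019104003906, 151.2422332763672), 8.826959609985352)
```

```bash
python3 -m creep '[[[2,0,0,0,0,0,1],[4,0,0,0,0,0,1],[5,0,0,0,0,0,1],[5,0,0,0,0,0,1],[5,0,0,0,0,0,1],[4,0,0,0,0,0,1],[1.85,0,3,0,0,0,1],[0,0,5,0,0,0,1],[0,0,5,0,0,0,1],[0,0,5,0,0,0,1],[0,0,4,0,0,0,1],[0,0,0,0,0,0,1],[0,0,0,0,0,0,1]]]';python3 -c "
from h import *
rel(589.8,199.6,31,1.54)"
```

```text
clock: 52.38
tool_pos: [589.7, 200.7, 98.0]
tool_rot: [3.141, -0.0, 1.54]
wrist_force: [0.1, 0.0, 0.2]
finger_gap: 85.5
grip_force: 0.0
turn z 0.0003  shift cm -0.112 0.014 6.695 pos [589.7 200.7  98. ] yaw 1.5403 rp [ 3.1408e+00 -3.0000e-04]
```

```bash
python3 -m creep '[[[-0.05,0,3,0,0,0,1],[0,0,2.5,0,0,0,1],[0,0,1.2,0,0,0,1],[0,0,0,0,0,0,1],[0,0,0,0,0,0,1],[0,0,0,0,0,0,-1],[0,0,0,0,0,0,-1],[0,0,0,0,0,0,-1],[0,0,0,0,0,0,-1],[0,0,0,0,0,0,-1],[0,0,0,0,0,0,-1]]]'
python3 -m creep '[[[0,0,-1,0,0,0,-1],[0,0,-2.5,0,0,0,-1],[0,0,-4,0,0,0,-1],[0,0,-4,0,0,0,-1],[0,0,-3,0,0,0,-1],[0,0,0,0,0,0,-1],[0,0,0,0,0,0,-1]]]'
python3 -c "
from h import *
rel(463.8,288.7,176,1.54)"
```

```text
clock: 53.75
tool_pos: [589.7, 199.5, 30.4]
tool_rot: [3.141, -0.0, 1.54]
wrist_force: [0.6, 0.6, 2.0]
finger_gap: 16.3
grip_force: 58.9
clock: 54.62
tool_pos: [588.4, 199.3, 173.4]
tool_rot: [-3.139, 0.001, 1.54]
wrist_force: [0.7, 0.2, -1.8]
finger_gap: 15.9
grip_force: 58.8
turn z -0.0002  shift cm 8.551 -12.726 -0.264 pos [588.4 199.3 173.4] yaw 1.5398 rp [-3.139e+00  5.000e-04]
```

Over to the tin, then check alignment from the top before lowering.

```bash
python3 -m creep '[[[1,-1.5,0,0,0,0,-1],[1.5,-2.25,0,0,0,0,-1],[1.5,-2.25,0,0,0,0,-1],[1.5,-2.25,0,0,0,0,-1],[1.5,-2.25,0,0,0,0,-1],[1.5,-2.23,0,0,0,0,-1],[0,0,0,0,0,0,-1],[0,0,0,0,0,0,-1]]]'
python3 -m creep '[[[0,0,3,0,0,0,-1],[0,0,2,0,0,0,-1],[0,0,1,0,0,0,-1],[0,0,0,0,0,0,-1],[0,0,0,0,0,0,-1]]]'
python3 - <<'E'
from h import *
np.set_printoptions(precision=1,suppress=True)
rel(463.8,288.7,90.4,1.54)
for n in('top','side'):
    im,d=cams.grab_frame(n); cv2.imwrite(f'pics/{n}12.png',im[:,:,::-1]); P=cloud(n,d)
    for zl,zh in((55,72),(76,100)):
        q=P[(P[...,2]>zl)&(P[...,2]<zh)&(np.hypot(P[...,0]-463,P[...,1]-288)<66)]; print(n,zl,len(q),cv2.minEnclosingCircle(q[:,:2].astype(np.float32)) if len(q)else'')
a=cv2.imread('pics/side12.png')[130:220,260:350]; b=cv2.imread('pics/top12.png')[180:270,180:270]
cv2.imwrite('pics/b12.png',cv2.resize(np.hstack([a,b]),None,fx=4.2,fy=4.2,interpolation=2))
E
```

```text
clock: 55.62
tool_pos: [464.6, 288.8, 175.4]
tool_rot: [3.141, -0.0, 1.541]
wrist_force: [-0.2, 0.1, -1.4]
finger_gap: 16.1
grip_force: 58.8
clock: 56.25
tool_pos: [465.7, 288.5, 116.1]
tool_rot: [3.14, -0.001, 1.539]
wrist_force: [-0.6, -0.0, -1.6]
finger_gap: 16.2
grip_force: 58.8
turn z -0.0005  shift cm 0.009 -0.189 2.573 pos [465.7 288.5 116.1] yaw 1.5395 rp [ 3.1 -0. ]
top 55 61 ((454.46539306640625, 263.14019775390625), 47.40027618408203)
top 76 559 ((467.99932861328125, 280.30682373046875), 56.09086608886719)
side 55 58 ((451.55975341796875, 268.9324951171875), 51.430137634277344)
side 76 313 ((468.6642761230469, 286.73406982421875), 59.66541290283203)
```

View pics/b12.png

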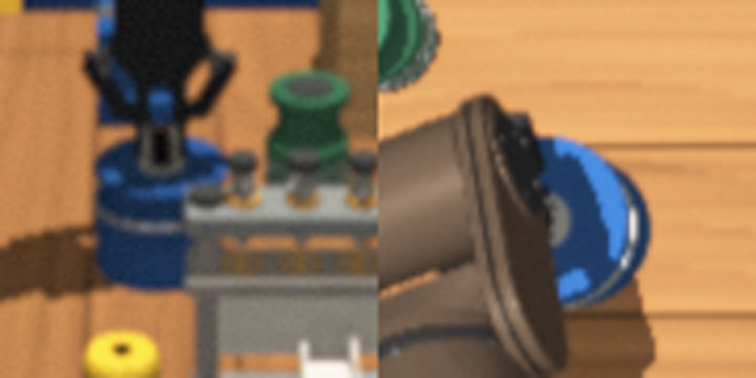

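Lid sits level right over the tin. Lowering.

```bash
python3 -m creep '[[[0,-0.1,1,0,0,0,-1],[0,0,0.6,0,0,0,-1],[0,0,0.4,0,0,0,-1],[0,0,0.3,0,0,0,-1],[0,0,0.2,0,0,0,-1],[0,0,0,0,0,0,-1],[0,0,0,0,0,0,-1]]]'
```

```text
clock: 57.22
tool_pos: [463.9, 288.5, 90.3]
tool_rot: [3.141, -0.0, 1.54]
wrist_force: [-1.1, -0.7, 1.7]
finger_gap: 15.7
grip_force: 58.8
```

```bash
python3 -m creep '[[[0,0,0,0,0,0,1],[0,0,0,0,0,0,1],[0,0,0,0,0,0,1],[0,0,0,0,0,0,1],[0,0,-2,0,0,0,1],[0,0,-4,0,0,0,1],[0,0,-5,0,0,0,1],[0,0,-5,0,0,0,1],[0,0,-4,0,0,0,1],[4,0,0,0,0,0,1],[5,0,0,0,0,0,1],[5,0,0,0,0,0,1],[0,0,0,0,0,0,1],[0,0,0,0,0,0,1]]]'
python3 - <<'E'
from h import *
np.set_printoptions(precision=1,suppress=True)
for n in('top','side'):
    im,d=cams.grab_frame(n); cv2.imwrite(f'pics/{n}13.png',im[:,:,::-1]); P=cloud(n,d)
    C=lambda nm,zl,zh,c,rr:(lambda q:print(n,nm,len(q),cv2.minEnclosingCircle(q[:,:2].astype(np.float32)) if len(q)>3 else '',np.percentile(q[:,2],[5,50,95]) if len(q) else ''))(P[(P[...,2]>zl)&(P[...,2]<zh)&(np.hypot(P[...,0]-c[0],P[...,1]-c[1])<rr)])
    C('lid',60,80,(463,288),66); C('knob',88,110,(463,288),30); C('tin',20,58,(463,288),66); C('cup',56,72,(582,-67),36); C('mallet',50,62,(551,-272),45)
a=cv2.imread('pics/side13.png')[140:340,250:400]; b=cv2.imread('pics/top13.png')[130:290,170:470]
cv2.imwrite('pics/b13.png',np.hstack([cv2.resize(a,None,fx=2,fy=2,interpolation=2)[:320],cv2.resize(b,(490,320),interpolation=2)]))
E
```

```text
clock: 58.98
tool_pos: [468.0, 428.1, 289.6]
tool_rot: [-3.141, 0.001, 1.54]
wrist_force: [0.1, 0.6, -0.1]
finger_gap: 85.4
grip_force: 0.0
top lid 1220 ((464.50787353515625, 290.5792541503906), 58.312618255615234) [66.3 69.7 73.3]
top knob 35 ((464.676025390625, 289.63677978515625), 8.581758499145508) [ 94.   99.7 102.5]
top tin 67 ((455.2282409667969, 264.6431579589844), 47.95158767700195) [21.8 36.7 50.4]
top cup 74 ((580.3079833984375, -66.69476318359375), 30.122573852539062) [58.2 62.6 66.1]
top mallet 218 ((550.165771484375, -270.1341552734375), 24.889495849609375) [51.9 55.9 59.3]
side lid 319 ((468.6417541503906, 285.02886962890625), 59.762901306152344) [63.2 66.5 70.2]
side knob 17 ((468.4554138183594, 285.06085205078125), 9.081655502319336) [89.6 94.3 97.7]
side tin 192 ((466.4200439453125, 272.52783203125), 52.79692459106445) [21.8 39.5 55.8]
side cup 117 ((581.7073364257812, -68.26941680908203), 32.76651382446289) [56.9 61.4 65.1]
side mallet 240 ((552.6748046875, -273.58306884765625), 26.97223663330078) [52.3 55.7 57.9]
```

View pics/b13.png

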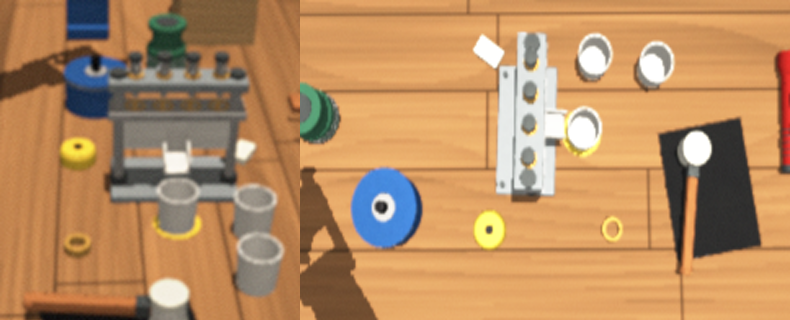

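The lid is flat on the tin at z 70. The cup stands upright on its mark, and the mallet stands with its head well inside the mat. Handing in.

```bash
python3 -c "
from workcell import r
print(r.finish_job())"
```

```text
the job is handed in; nothing more can be done
None
```

The job is handed in after about 59 s of robot time. Both balls (seats 2 and 3; 1 and 4 were empty) are in the lidded tin, and the empty cup is back on its mark. The mallet stands on the mat about 3 cm from where it began, because something knocked it during the run, and the parts lying about look undisturbed in the last pictures; the hand-in returned no verdict.

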